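# Draw a scanning stage into line with a tapered drift and pin it for transport

### The job

Lock the scanning stage for transport. Its top plate has crept, so its two lock holes no longer stand in line with the holes in the base below: lower the tapered drift into one lock hole, feel for the hole underneath, and gently push it down so that it draws the plate into line, until its collar sits flat on the plate; then, leaving the drift in, put the lock pin fully home in the other lock hole and let go of both. Never force the stage: more than 45 N would mark its fine rails. Leave the other things on the bench where they are.

Things in the scene. Friction and masses are not known exactly. Their poses are not given: they have to be found in the camera images.
- stage: Low XY scanning stage fixed on the bench, turned any way, 54 high: grey base 150(x)x230(y)x12 with a black motor on its +x side and one on its -y end (45 beyond the base, 42 high), top plate on slides above. Origin under the base's middle. Below each lock hole a boss of the base has its own hole, 17 wide, 40 deep, open below; its mouth is hidden, 14 below the plate's top; where, see stage_top.
- stage_top: Aluminium top plate, 146(x)x216(y)x12, level; origin at the centre of its underside, 42 up; axes as the stage's. Slides in x and y against 3 N friction (no springs), cannot turn. Two lock holes 124 apart. At the start 8 to 9 mm out of line with the bosses, alike at both holes, direction not told: a drift lowered on a hole's axis lands on the boss's rim; it drops in some 4 mm to one side.
- hole_1 (a point): Centre of the mouth of the lock hole at the plate's +y end, on its top face, 54 above the bench; moves with the plate. Round hole 17 wide through the 12 mm plate. Either lock hole may take the drift; the pin goes in the other.
- hole_2 (a point): The same for the lock hole at the plate's -y end.
- drift: Tapered steel drift, 102 long, 0.1 kg, at first hanging upright in a socket of the holder. Round: blunt tip 6 wide, taper over 31 to 16.2, then straight for 20 up to a collar 31 wide, 5 thick (underside 51 above the tip); above it the slim knurled handle with domed top, 14 wide, 46 tall, grasped from above. Origin at the tip, z up along it.
- drift_collar (a point): Centre of the underside of the drift's collar, 51 above the tip; meets the hole's point when the drift is home. In the holder it is 56 above the bench.
- lock_pin: Straight steel lock pin, 88 long, 0.1 kg, hanging upright in the other socket. Round: 15.4 wide and 51 long below a collar like the drift's (31 wide, 5 thick), foot bevelled by only 1.2, so it enters a boss only once the plate is in line; fat aluminium handle with flat top, 21 wide, 32 tall, grasped from above. Origin at the foot, z up along it.
- pin_collar (a point): Centre of the underside of the pin's collar, 51 above the foot; meets the hole's point when the pin is home.
- holder: White plastic block fixed on the bench, 46(x)x126(y)x56 high, origin under its centre. Two through sockets 19 wide at y = -35 and +35; drift and pin hang in them by their collars, 70 apart; which is where varies.
- petri_dish: Bystander, leave alone: clear dish with lid, 58 mm across, 14 high, in mm.
- bench_timer: Bystander, leave alone: white bench timer, 66x66x20, in mm.
- amber_vial: Bystander, leave alone: amber vial with black cap, 28 across, 64 high, standing, in mm.
Not all that is in view belongs to the job. Leave any pink or purple look-alike of the drift alone.

How it is judged:
By the outcome, as a careful person would: the job done as asked, in the order asked, and still so for the second after the job is handed in, with the robot touching nothing.
It also fails if it takes over 72 s, if anything falls off the work surface, if the arm or the gripper's body presses on something with over 40 N, if the wrist force passes 120 N, or if a joint passes its speed limit or range.

### The arm

A 7-joint arm with a two-finger parallel gripper is mounted at the origin on a cart in front of the work surface, level with it; the furniture and walls round the work are solid. World frame = base frame: x ahead of the robot, y to its left, z up, the work surface at z = 0. Lengths are in m, angles in rad, forces in N, time in s.
With the tool pointing down it reaches from about 0.4 to 0.9 m from the base axis. Payload 5.5 kg.
Tool frame: the origin (TCP) lies midway between the tips of the shut fingers; the grasp point (between the pads) lies 19 mm behind it; x points along the fingers, z is the direction in which the jaws open and shut, and the axes are right-handed (so a half turn about x gives the same grasp; the last joint's range is limited). The gripper opens to 85 mm and grips with 20 to 120 N. Pads are 22 mm wide; open, the fingers measure 114 mm over their backs; the gripper's body (76 mm by 85 mm) begins 54 mm behind the grasp point. The pads swing forward as they close: fully open they stand 13 mm farther back than shut.
Start: joints at [-0.975, 0.501, -0.427, 1.55, 0.221, 1.138, -0.21], TCP at [0.212, 0.614, 0.231] pointing down, gripper open.
Joint ranges: [-2.88, 2.88], [-0.31, 2.03], [-1.54, 1.56], [0.2, 2.42], [-1.41, 4.55], [0.19, 2.02], [-2.57, 2.57]. Speed limits (rad/s): [2.57, 2.57, 3.14, 3.14, 3.14, 3.14, 3.14].

### API

Orientations are given as a unit quaternion [x, y, z, w].
In Python, from workcell import status, imaging, manip gives the robot as it stands.
- The arm moves only by the tool arm_command, never from a script. Its argument "motion" is one flat list of numbers, 4 for each row, row after row: the shift along the tool's x, y, z in m, then the turn about the tool's x in degrees. A call has 1 to 8 rows; each row shifts and turns the pose as measured when the row begins, along the tool's axes as they then stand; what a row does not reach is not made up. A row lasts 1/10 s, in which the tool goes at most 50 mm and 8.59 degrees, less where a joint would pass 70% of its speed; a pose out of reach is approached as far as the arm can. A call with a gripper value outside its range is refused whole. "jaw" is the opening, from 0 (shut) to 1 (fully open), set as the call begins (left out, the last holds). The fingers move at their own pace and stop on an object; "force" is the grip in N (left out, the last holds). Time passes only in rows, so rows that do not move let the fingers close. It gives the time, the measured TCP pose, the force and the opening at its end, in the units of the state.
- status.get_obs(): the state, without advancing time (a new reading comes with each control period).
- imaging.read_camera(name): name is "scene" or "top" or "wrist"; returns a dict with "color" (420x560x3 uint8, red, green, blue), "fx", "fy", "cx", "cy" (pixels), "extrinsics" (4x4, takes a point from camera to world coordinates). Camera axes: x right, y down, z forward; pixel columns grow to the right and rows downward; lengths in m; the calibration is good to about 2 mm. A picture is of the moment at which its call begins. There is no depth.
- manip.sign_off(): hands the job in, once; it reports no verdict.
The state is a dict: "time": time; "q": joint angles; "qvel": joint speeds; "joint_torque": joint torques, N m; "tcp_pos": TCP position; "eef_rot": TCP orientation; "ft_force": force on the tool from outside, world axes, zero at the start; "ft_torque": the same for the moment, N m; "gripper_width": finger opening in m.
Only numpy, scipy, OpenCV 4.12 (cv2) and the standard library are available. Lean on these libraries where they do the work, as an engineer would, in place of code of your own. Each camera call takes 0.05 s, during which the arm holds its last target.

## Working session

There is one attempt and no reset: what is moved stays moved. The work goes in short steps, Python scripts to look and compute and a tool call to move; the robot and the scene stay as the last step left them, time stands still between calls to the robot, and variables do not carry over. Pictures are saved under pics/ and viewed, and the job is handed in when it is done.

Besides the shell and the picture viewer there is one more tool, called after "Emit:" by a JSON object that holds its "op" and its "data". arm_command: Moves the arm, as the interface text tells. Its arguments: {"type":"object","properties":{"motion":{"type":"array","items":{"type":"number"}},"jaw":{"type":"number"},"force":{"type":"number"}},"required":["motion"]}

```bash
mkdir -p pics; ls; cat > h.py <<'E'
import numpy as np, cv2
from workcell import status, imaging, manip
def snap(n,f):
    d=imaging.read_camera(n); cv2.imwrite('pics/'+f+'.png',cv2.cvtColor(d['color'],cv2.COLOR_RGB2BGR))
    np.savez('pics/'+f+'.npz',**{k:d[k] for k in d}); return d
def ray(d,u,v,z):
    E=np.array(d['extrinsics']); r=E[:3,:3]@np.array([(u-d['cx'])/d['fx'],(v-d['cy'])/d['fy'],1]); o=E[:3,3]
    return o+r*(z-o[2])/r[2]
def proj(d,p):
    E=np.array(d['extrinsics']); c=E[:3,:3].T@(np.array(p)-E[:3,3]); return d['fx']*c[0]/c[2]+d['cx'],d['fy']*c[1]/c[2]+d['cy']
E
python3 - <<'E'
from h import *
for n in ['scene','top','wrist']: 
    d=snap(n,n+'0'); print(n,d['fx'],d['cx'],d['cy'],np.round(d['extrinsics'],3).tolist())
print(status.get_obs())
E
```

```text
pics
scene 399.65216114847937 285.4284912037468 213.03168916495292 [[-0.667, -0.346, 0.66, -0.146], [-0.745, 0.307, -0.592, 0.622], [0.002, -0.887, -0.462, 0.551], [0.0, 0.0, 0.0, 1.0]]
top 504.7070207090002 273.1387752791775 205.55072386726158 [[-0.002, -0.999, 0.036, 0.479], [-1.0, 0.003, 0.015, -0.006], [-0.016, -0.036, -0.999, 1.32], [0.0, 0.0, 0.0, 1.0]]
wrist 376.2489125202063 285.4429644921806 210.7701929094515 [[0.327, 0.903, 0.277, 0.141], [0.945, -0.313, -0.097, 0.638], [-0.001, 0.294, -0.956, 0.373], [0.0, 0.0, 0.0, 1.0]]
{'time': 0.15, 'q': array([-0.97479317,  0.50165891, -0.4268254 ,  1.55119938,  0.22081604,
        1.13833295, -0.21027913]), 'qvel': array([ 1.64081904e-03, -6.43656307e-04,  2.07462508e-04, -3.49916400e-03,
       -1.16619058e-03,  4.12236118e-05, -8.42243751e-04]), 'joint_torque': array([-6.56358854e-03, -5.70042300e+01, -5.82502306e+00, -2.81283045e+01,
        1.07918243e-02,  7.89500802e-03, -1.32977422e-05]), 'tcp_pos': array([0.21221236, 0.61380809, 0.23048513]), 'eef_rot': array([-0.41059963,  0.57635126,  0.40998861,  0.57544461]), 'ft_force': array([ 0.21870806,  0.55124954, -0.09075905]), 'ft_torque': array([-0.00323057, -0.02289401,  0.05498065]), 'gripper_width': 0.08548613983435693}
```

View pics/top0.png

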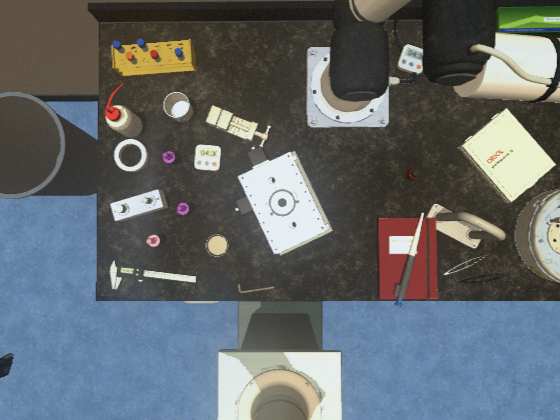

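View pics/scene0.png

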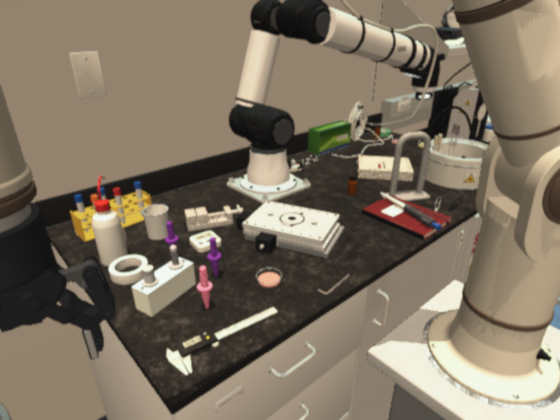

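View pics/wrist0.png

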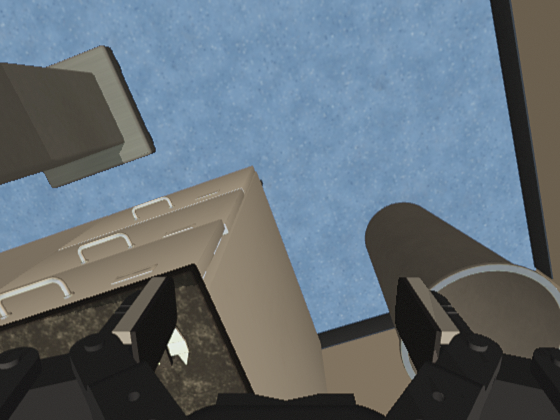

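```bash
python3 - <<'E'
import cv2
a=cv2.imread('pics/top0.png')
cv2.imwrite('pics/z1.png',cv2.resize(a[140:260,225:345],None,fx=5,fy=5,interpolation=cv2.INTER_CUBIC))
cv2.imwrite('pics/z2.png',cv2.resize(a[180:230,100:200],None,fx=7,fy=7,interpolation=cv2.INTER_CUBIC))
b=cv2.imread('pics/scene0.png')
cv2.imwrite('pics/z3.png',cv2.resize(b[190:320,120:350],None,fx=3.4,fy=3.4,interpolation=cv2.INTER_CUBIC))
E
```

```text
(no output)
```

View pics/z1.png

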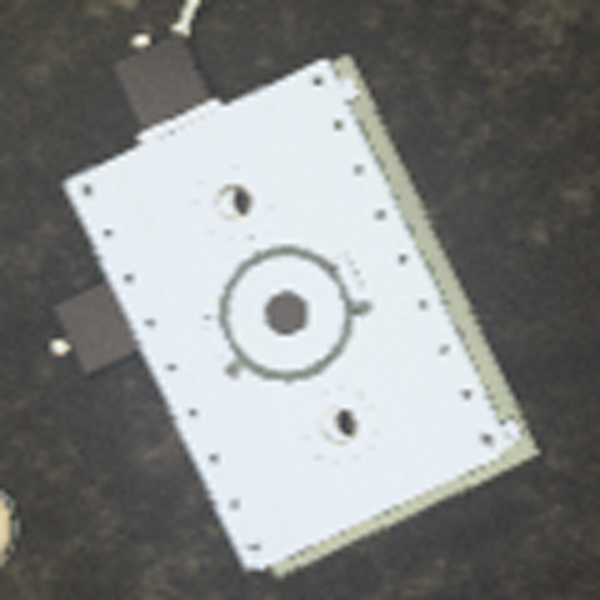

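View pics/z2.png

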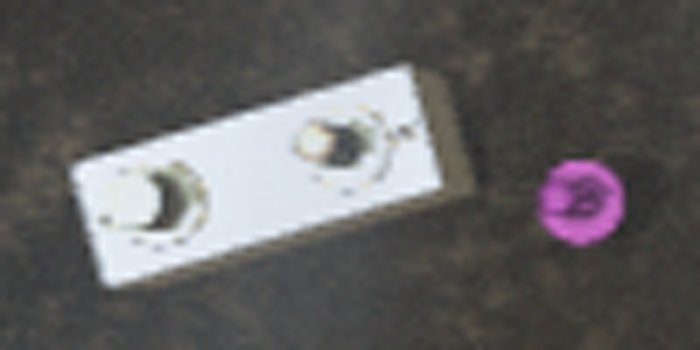

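View pics/z3.png

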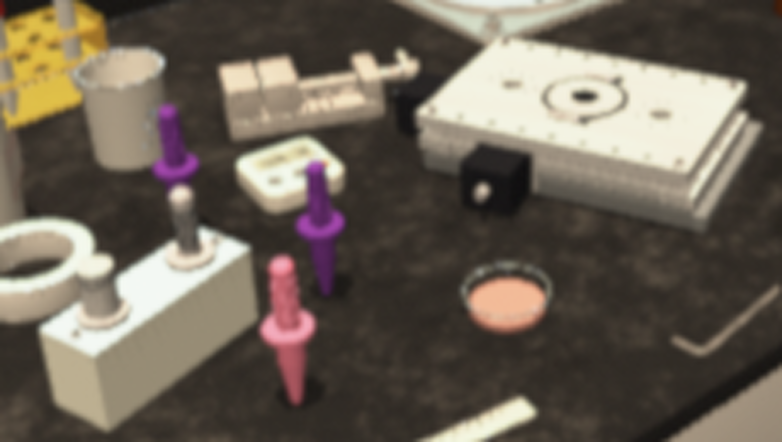

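```bash
python3 - <<'E'
from h import *
from scipy.spatial.transform import Rotation as R
d=dict(np.load('pics/top0.npz')); 
g=cv2.cvtColor(d['color'],cv2.COLOR_RGB2GRAY)
m=(g>170).astype('u1')*255
cs,_=cv2.findContours(m,cv2.RETR_EXTERNAL,cv2.CHAIN_APPROX_NONE)
for c in cs:
    r=cv2.minAreaRect(c)
    if cv2.contourArea(c)>300 and 100<r[0][0]<340 and 140<r[0][1]<260:
        print(r, [np.round(ray(d,*p,0.055)[:2],4).tolist() for p in cv2.boxPoints(r)], ray(d,*r[0],0.055))
f=lambda o,u,v,k:(o[0]+u/k-.5+.5/k,o[1]+v/k-.5+.5/k)
for n,o,k,pts,z in [('holes',(225,140),5,[(234,201),(341,423)],.054),('plate',(225,140),5,[(335,60),(65,185),(248,570),(522,432)],.054),('base',(225,140),5,[(352,58),(275,575),(540,455)],.012),
  ('collars',(100,180),7,[(342,148),(158,204)],.061),('pintop',(100,180),7,[(132,203)],.093),('drifttop',(100,180),7,[(315,139)],.105)]:
    for p in pts: q=f(o,*p,k); print(n,np.round(ray(d,*q,z),4))
o=status.get_obs(); print(np.round(R.from_quat(o['eef_rot']).as_matrix(),3).tolist())
E
```

```text
((136.2660675048828, 204.72018432617188), (18.00713348388672, 50.09431457519531), 73.3007583618164) [[0.5322, 0.4262], [0.5682, 0.305], [0.5247, 0.2917], [0.4887, 0.4127]] [0.52847037 0.35886036 0.055     ]
((283.6900329589844, 202.31971740722656), (92.08132934570312, 62.30337905883789), 64.47029876708984) [[0.6047, 0.108], [0.672, -0.0336], [0.4629, -0.1321], [0.3961, 0.0086]] [ 0.53352353 -0.0124441   0.055     ]
((207.27932739257812, 157.14830017089844), (24.83060073852539, 24.66451072692871), 4.763641834259033) [[0.6197, 0.2137], [0.682, 0.2087], [0.6765, 0.1461], [0.6143, 0.1512]] [0.64807364 0.17991895 0.055     ]
((130.0, 154.5), (31.0, 32.0), 90.0) [[0.6952, 0.4168], [0.6948, 0.3354], [0.6161, 0.3349], [0.6164, 0.4161]] [0.65560005 0.3757781  0.055     ]
holes [0.5903 0.0183 0.054 ]
holes [ 0.4786 -0.0351  0.054 ]
plate [ 0.6614 -0.0327  0.054 ]
plate [0.5987 0.1034 0.054 ]
plate [0.4052 0.0116 0.054 ]
plate [ 0.474  -0.1256  0.054 ]
base [ 0.6684 -0.0425  0.012 ]
base [ 0.4002 -0.0017  0.012 ]
base [ 0.4619 -0.1388  0.012 ]
collars [0.5382 0.3266 0.061 ]
collars [0.5183 0.3926 0.061 ]
pintop [0.5177 0.3916 0.093 ]
drifttop [0.5393 0.3244 0.105 ]
[[-0.001, -0.945, 0.327], [-0.001, 0.327, 0.945], [-1.0, 0.0, -0.002]]
```

```bash
cat >> h.py <<'E'
from scipy.spatial.transform import Rotation as R
def delta(t,yaw=None):
    o=status.get_obs(); M=R.from_quat(o['eef_rot']).as_matrix(); dl=M.T@(np.array(t)-o['tcp_pos'])
    y=np.degrees(np.arctan2(M[1,2],M[0,2]))
    print('t',round(o['time'],2),'tcp',np.round(o['tcp_pos'],4),'toolx',np.round(M[:,0],3),'yaw',round(y,2),'F',np.round(o['ft_force'],1),'w',round(o['gripper_width'],4))
    print('delta tool mm',np.round(dl*1000,1),'turn',None if yaw is None else round(-(yaw-y),1))
E
python3 -c "
from h import *
delta([.602,.023,.18],115.5)"
```

```text
t 0.15 tcp [0.2122 0.6138 0.2305] toolx [-0.001 -0.001 -1.   ] yaw 70.94 F [ 0.2  0.6 -0.1] w 0.0855
delta tool mm [  51.1 -561.4 -431. ] turn -44.6
```

Emit:
{"op": "arm_command", "data": {"motion": [0,-0.039,-0.03,0,0,-0.039,-0.03,0,0,-0.039,-0.03,0,0,-0.039,-0.03,0,0,-0.039,-0.03,0,0,-0.039,-0.03,0,0,-0.039,-0.03,0,0,-0.039,-0.03,0], "jaw": 0.5, "force": 50}}

```text
time: 0.95
tcp_pos: [0.4263, 0.2849, 0.2263]
eef_rot: [-0.413, 0.574, 0.417, 0.571]
ft_force: [-0.1, 0.5, 0.4]
gripper_width: 0.0429
```

```bash
python3 -c "
from h import *
delta([.602,.023,.18],115.5)"
```

```text
t 0.95 tcp [0.4263 0.2849 0.2263] toolx [-0.007  0.001 -1.   ] yaw 71.89 F [-0.1  0.5  0.4] w 0.0429
delta tool mm [  44.8 -248.8 -194.3] turn -43.6
```

Emit:
{"op": "arm_command", "data": {"motion": [0.006,-0.036,-0.029,0,0.006,-0.036,-0.029,0,0.006,-0.036,-0.029,0,0.006,-0.036,-0.029,0,0.006,-0.036,-0.029,0,0.006,-0.036,-0.029,0,0.006,-0.02,-0.01,0,0,0,0,-8]}}

```text
time: 1.75
tcp_pos: [0.6007, 0.015, 0.1809]
eef_rot: [-0.451, 0.546, 0.452, 0.542]
ft_force: [-0.3, -0.1, -0.7]
gripper_width: 0.043
```

Emit:
{"op": "arm_command", "data": {"motion": [0,0,0,-8,0,0,0,-8,0,0,0,-8,0,0,0,-8,0,0,0,0]}}

```text
time: 2.25
tcp_pos: [0.5997, 0.0116, 0.1779]
eef_rot: [-0.585, 0.396, 0.59, 0.39]
ft_force: [0.2, -0.3, 0.6]
gripper_width: 0.0425
```

```bash
python3 -c "
from h import *
delta([.602,.023,.18],115.5)
snap('wrist','w1')"
```

```text
t 2.25 tcp [0.5997 0.0116 0.1779] toolx [-0.01  -0.003 -1.   ] yaw 112.45 F [ 0.2 -0.3  0.6] w 0.0425
delta tool mm [-2.2 -6.5  9.7] turn -3.0
```

View pics/w1.png

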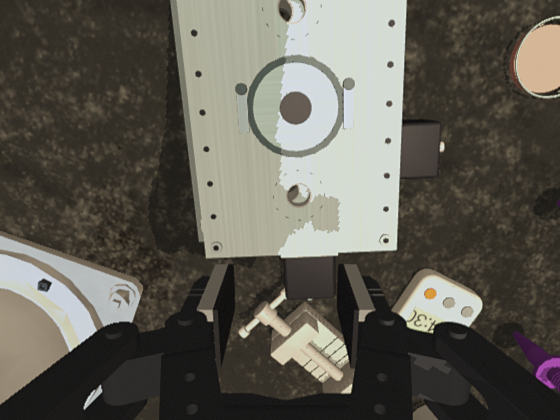

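```bash
python3 - <<'E'
import cv2,numpy as np
a=cv2.imread('pics/w1.png')
z=lambda x:cv2.resize(x,None,fx=9,fy=9,interpolation=cv2.INTER_CUBIC)
cv2.imwrite('pics/z4.png',np.hstack([z(a[168:218,274:324][:44]),z(a[0:44,265:309])[:,:340]]))
E
```

```text
(no output)
```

View pics/z4.png

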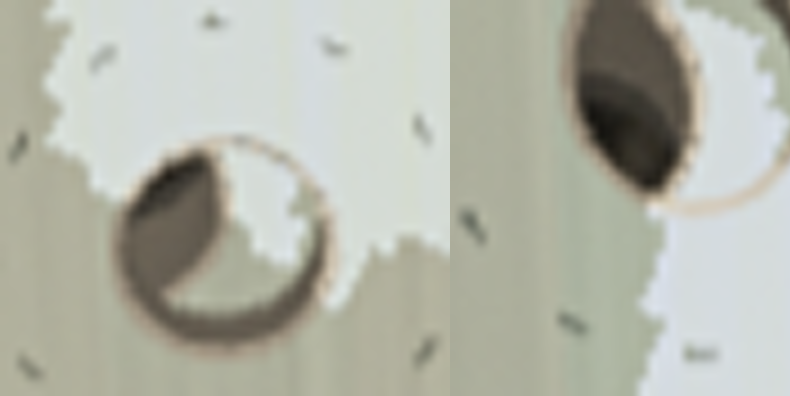

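```bash
python3 - <<'E'
from h import *
from scipy.optimize import least_squares
d=dict(np.load('pics/w1.npz'))
f=lambda p,o:((p[0]+.5)/9-.5+o[0],(p[1]+.5)/9-.5+o[1])
def fit(pts,o,z,r=.0085):
    P=np.array([ray(d,*f(p,o),z)[:2] for p in pts])
    s=least_squares(lambda c:np.hypot(*(P-c).T)-r,P.mean(0)+np.array(init))
    return s.x,s.fun
init=[0,0]
h2,e=fit([(115,245),(333,240),(223,137),(223,352),(140,175),(310,180)],(274,168),.054);print(h2,e*1000)
h1,e=fit([(565-450,60),(580-450,120),(640-450,190),(710-450,212),(790-450,160)],(265,0),.054);print(h1,e*1000)
xh=np.array([-.431,.902]);init=.008*-xh
b2,e=fit([(207,150),(222,185),(222,215),(205,250),(160,290)],(274,168),.040);print(b2,e*1000)
b1,e=fit([(675-450,10),(693-450,60),(695-450,110),(685-450,150),(655-450,195)],(265,0),.040);print(b1,e*1000)
y=(h1-h2);print(np.linalg.norm(y));y/=np.linalg.norm(y);x=np.array([y[1],-y[0]]);print(y,x,np.degrees(np.arctan2(x[1],x[0])))
for b,h in((b1,h1),(b2,h2)): print('boss-hole world mm',(b-h)*1e3,'stage',(b-h)@x*1e3,(b-h)@y*1e3)
print(b1-b2)
# annotate
for p in(h1,h2):print(proj(d,[*p,.054]))
for p in(b1,b2):print(proj(d,[*p,.04]))
E
```

```text
[0.59010189 0.01724163] [0.32269772 0.42106516 0.32360561 0.70453011 0.36667154 0.22945167]
[ 0.47873998 -0.03480074] [ 0.56966635 -0.10126429 -0.39041559  0.26748085  0.31370697]
[0.5929592  0.00961164] [-0.08237202  0.09293707  0.10996264 -0.17581289  0.05120803]
[ 0.47994676 -0.04272186] [ 0.23582346 -0.10873398 -0.16218042 -0.04710102  0.20749755]
0.12292226714285857
[-0.90595394 -0.42337627] [-0.42337627  0.90595394] 115.04792992311742
boss-hole world mm [ 1.20678517 -7.9211223 ] stage -7.687096124865916 2.2603234596036805
boss-hole world mm [ 2.85731267 -7.62999117] stage -8.122138907362976 0.641763554643964
[-0.11301244 -0.0523335 ]
(np.float64(291.40946976359834), np.float64(8.209212733999578))
(np.float64(298.37627740073134), np.float64(194.58039947265704))
(np.float64(279.5326637773211), np.float64(9.88318750593379))
(np.float64(287.1532686249454), np.float64(189.81646295346962))
```

```bash
python3 -c "
from h import *
delta([.5385,.3255,.175],115)"
```

```text
t 2.3 tcp [0.5997 0.0115 0.1778] toolx [-0.01  -0.003 -1.   ] yaw 112.23 F [-0.7 -0.6 -0.3] w 0.043
delta tool mm [  2.4 -62.2 313.8] turn -2.8
```

Emit:
{"op": "arm_command", "data": {"motion": [0,-0.008,0.03,0,0,-0.008,0.04,0,0,-0.008,0.04,0,0,-0.008,0.04,0,0,-0.008,0.04,0,0,-0.008,0.04,0,0,-0.008,0.04,0,0,-0.008,0.03,0]}}

```text
time: 3.1
tcp_pos: [0.5518, 0.3158, 0.1753]
eef_rot: [-0.576, 0.413, 0.578, 0.404]
ft_force: [-0.6, 0.3, -0.4]
gripper_width: 0.0423
```

```bash
python3 -c "
from h import *
delta([.5385,.3255,.175],115)"
```

```text
t 3.1 tcp [0.5518 0.3158 0.1753] toolx [-0.01  -0.008 -1.   ] yaw 109.4 F [-0.6  0.3 -0.4] w 0.0423
delta tool mm [ 0.3  9.3 13.5] turn -5.6
```

Emit:
{"op": "arm_command", "data": {"motion": [0,0.003,0.006,-3,0,0.003,0.006,-3,0,0.003,0.002,0,0,0,0,0]}}

```text
time: 3.5
tcp_pos: [0.5342, 0.3321, 0.1746]
eef_rot: [-0.596, 0.381, 0.601, 0.373]
ft_force: [0.0, 0.0, 0.1]
gripper_width: 0.043
```

```bash
python3 - <<'E'
from h import *
delta([.5385,.3255,.175],115)
d=snap('wrist','w2'); o=status.get_obs(); p=o['tcp_pos']; M=R.from_quat(o['eef_rot']).as_matrix()
for z in (.107,.093,.061): print(z,np.round(proj(d,p+M[:,0]*(p[2]-z)),1))
snap('scene','s2');snap('top','t2')
E
```

```text
t 3.5 tcp [0.5342 0.3321 0.1746] toolx [-0.012 -0.006 -1.   ] yaw 115.61 F [0.  0.  0.1] w 0.043
delta tool mm [-0.4 -1.1 -7.8] turn 0.6
0.107 [285.9 227.8]
0.093 [285.9 220.3]
0.061 [285.8 206. ]
```

View pics/w2.png

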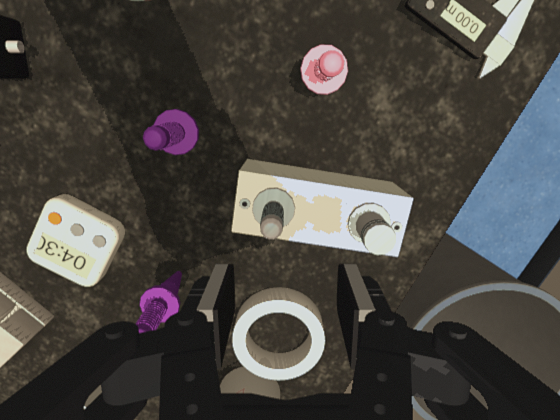

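```bash
python3 - <<'E'
import cv2
a=cv2.imread('pics/w2.png')
cv2.imwrite('pics/z5.png',cv2.resize(a[170:260,225:405],None,fx=4.4,fy=4.4,interpolation=cv2.INTER_CUBIC))
E
```

```text
(no output)
```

View pics/z5.png

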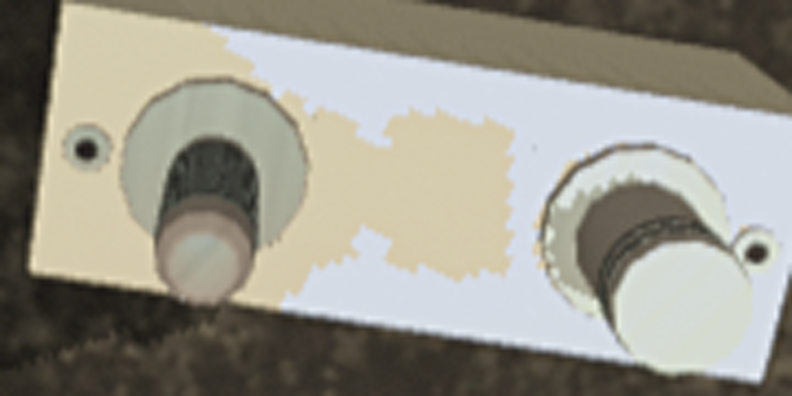

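```bash
python3 - <<'E'
from h import *
from scipy.optimize import least_squares
d=dict(np.load('pics/w2.npz'))
f=lambda p:((p[0]+.5)/4.4-.5+225,(p[1]+.5)/4.4-.5+170)
def fit(pts,z,r):
    P=np.array([ray(d,*f(p),z)[:2] for p in pts])
    s=least_squares(lambda c:np.hypot(*(P-c).T)-r,P.mean(0)); return s.x,s.fun*1e3
D,e=fit([(121,165),(307,165),(215,77),(150,105),(285,110),(128,200),(285,230)],.061,.0155);print('drift',D,e)
P,e=fit([(635,144),(560,185),(725,205),(690,155),(545,250),(570,305)],.061,.0155);print('pin',P,e)
print('drift top',ray(d,*f((206,262)),.105),'pin top',ray(d,*f((681,305)),.093))
print(np.hypot(*(D-P)))
delta([D[0],D[1],.09])
E
```

```text
drift [0.5386811  0.32408685] [-0.28237297 -0.5684918   0.12448518 -0.40716892 -0.25897033 -0.50386786
 -0.37004178]
pin [0.51883417 0.39092341] [ 0.06898516  0.01721567 -0.41467566  0.27454344 -0.49277832  0.33239041]
drift top [0.53884528 0.32430711 0.105     ] pin top [0.51902362 0.39067149 0.093     ]
0.069721062918334
t 3.65 tcp [0.5353 0.3316 0.1748] toolx [-0.011 -0.006 -1.   ] yaw 115.58 F [ 0.7 -0.3 -0. ] w 0.0431
delta tool mm [84.8 -0.9 -8.2] turn None
```

Emit:
{"op": "arm_command", "data": {"motion": [0,0,-0.004,0,0,-0.001,-0.004,0,0.02,0,0,0,0.02,0,0,0,0,0,0,0]}}

```text
time: 4.15
tcp_pos: [0.5438, 0.3195, 0.1351]
eef_rot: [-0.596, 0.383, 0.597, 0.376]
ft_force: [0.1, -0.3, 0.4]
gripper_width: 0.0427
```

```bash
python3 - <<'E'
from h import *
delta([.5388,.3242,.068])
d=snap('wrist','w3')
E
```

```text
t 4.15 tcp [0.5438 0.3195 0.1351] toolx [-0.007 -0.007 -1.   ] yaw 115.06 F [ 0.1 -0.3  0.4] w 0.0427
delta tool mm [67.1  1.8  6.6] turn None
```

View pics/w3.png

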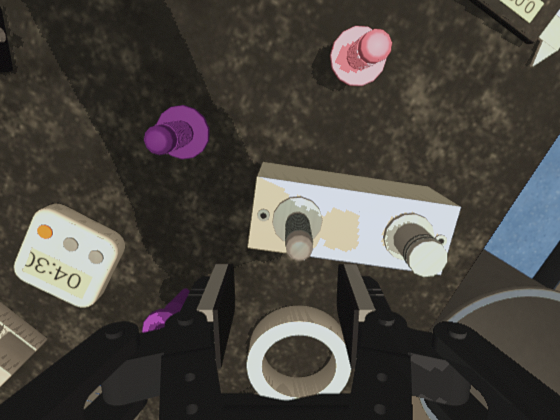

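Emit:
{"op": "arm_command", "data": {"motion": [0.015,0.002,0.005,0,0.01,0,0,0,0,0,0,0]}}

```text
time: 4.5
tcp_pos: [0.5419, 0.324, 0.1119]
eef_rot: [0.596, -0.382, -0.596, -0.378]
ft_force: [0.2, -0.2, 0.2]
gripper_width: 0.0427
```

```bash
python3 - <<'E'
from h import *
delta([.5388,.3242,.068])
E
```

```text
t 4.5 tcp [0.5419 0.324  0.1119] toolx [-0.003 -0.004 -1.   ] yaw 114.98 F [ 0.2 -0.2  0.2] w 0.0427
delta tool mm [43.9  2.5  1.6] turn None
```

Emit:
{"op": "arm_command", "data": {"motion": [0.01,0.002,0.001,0,0.012,0,0,0,0.01,0,0,0,0.005,0,0,0,0,0,0,0]}}

```text
time: 5.0
tcp_pos: [0.5391, 0.3244, 0.0717]
eef_rot: [0.596, -0.382, -0.596, -0.378]
ft_force: [-0.5, -1.2, 0.2]
gripper_width: 0.0425
```

```bash
python3 - <<'E'
from h import *
delta([.5388,.3242,.068])
E
```

```text
t 5.0 tcp [0.5391 0.3244 0.0717] toolx [-0.003 -0.004 -1.   ] yaw 115.02 F [-0.5 -1.2  0.2] w 0.0425
delta tool mm [ 3.7  0.3 -0.1] turn None
```

Emit:
{"op": "arm_command", "data": {"motion": [0.003,0,0,0,0,0,0,0,0,0,0,0,0,0,0,0,0,0,0,0,0,0,0,0], "jaw": 0, "force": 60}}

```text
time: 5.6
tcp_pos: [0.5397, 0.3246, 0.0692]
eef_rot: [0.597, -0.381, -0.596, -0.378]
ft_force: [0.5, 0.7, -1.1]
gripper_width: 0.0123
```

```bash
python3 - <<'E'
from h import *
delta([.5388,.3242,.068])
snap('wrist','w4')
E
```

```text
t 5.6 tcp [0.5397 0.3246 0.0692] toolx [-0.002 -0.004 -1.   ] yaw 115.01 F [ 0.5  0.7 -1.1] w 0.0123
delta tool mm [ 1.2  1.  -0. ] turn None
```

View pics/w4.png

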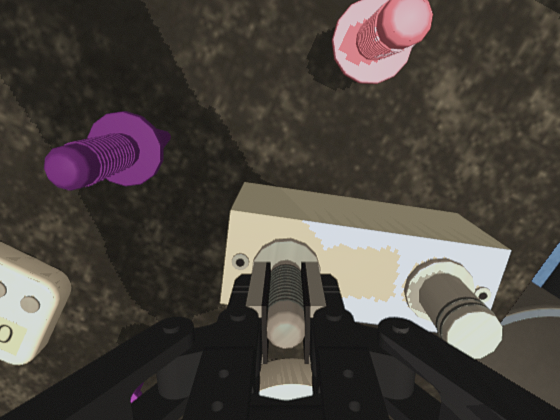

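Emit:
{"op": "arm_command", "data": {"motion": [-0.01,0,0,0,-0.015,0,0,0,-0.02,0,0,0,-0.02,0,0,0,-0.02,0,0,0,-0.02,0,0,0,-0.01,0,0,0,0,0,0,0]}}

```text
time: 6.45
tcp_pos: [0.5407, 0.3262, 0.197]
eef_rot: [0.598, -0.379, -0.595, -0.38]
ft_force: [0.1, -0.4, -1.8]
gripper_width: 0.0126
```

```bash
python3 - <<'E'
from h import *
delta([.5901,.0172,.20],115.05)
snap('scene','s5')
E
```

```text
t 6.45 tcp [0.5407 0.3262 0.197 ] toolx [ 0.003 -0.001 -1.   ] yaw 115.05 F [ 0.1 -0.4 -1.8] w 0.0126
delta tool mm [  -2.6   86.1 -300.9] turn 0.0
```

View pics/s5.png

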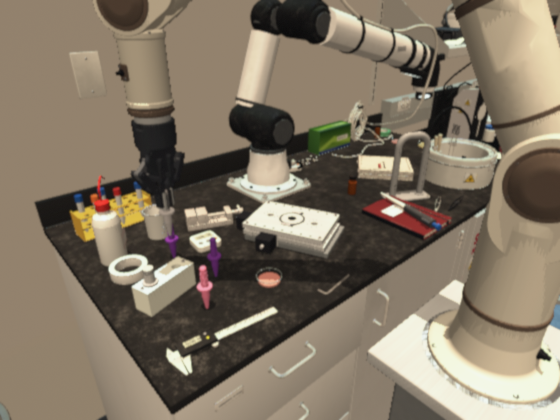

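Emit:
{"op": "arm_command", "data": {"motion": [0,0.005,-0.015,0,0,0.008,-0.03,0,0,0.01,-0.035,0,0,0.01,-0.035,0,0,0.01,-0.035,0,0,0.01,-0.035,0,0,0.01,-0.03,0,0,0.005,-0.02,0]}}

```text
time: 7.3
tcp_pos: [0.572, 0.0691, 0.1864]
eef_rot: [-0.594, 0.383, 0.601, 0.374]
ft_force: [0.8, -0.2, -0.7]
gripper_width: 0.0125
```

Emit:
{"op": "arm_command", "data": {"motion": [0,0,0,0,0,0,0,0]}}

```text
time: 7.5
tcp_pos: [0.5705, 0.0613, 0.1838]
eef_rot: [-0.592, 0.388, 0.6, 0.374]
ft_force: [-0.0, 0.3, -0.7]
gripper_width: 0.0126
```

```bash
python3 - <<'E'
from h import *
delta([.5901,.0172,.175],115.05)
E
```

```text
t 7.5 tcp [0.5705 0.0613 0.1838] toolx [-0.02 -0.01 -1.  ] yaw 114.78 F [-0.   0.3 -0.7] w 0.0126
delta tool mm [  8.9   0.5 -48.3] turn -0.3
```

Emit:
{"op": "arm_command", "data": {"motion": [0,0,-0.01,0,0,0,-0.01,0,0,0,-0.01,0,0,0,-0.005,0,0,0,0,0,0,0,0,0]}}

```text
time: 8.1
tcp_pos: [0.5855, 0.0303, 0.1826]
eef_rot: [-0.592, 0.386, 0.601, 0.373]
ft_force: [-0.7, -0.6, -0.5]
gripper_width: 0.0128
```

```bash
python3 - <<'E'
from h import *
delta([.5901,.0172,.14],115.05)
E
```

```text
t 8.1 tcp [0.5855 0.0303 0.1826] toolx [-0.022 -0.008 -1.   ] yaw 115.09 F [-0.7 -0.6 -0.5] w 0.0128
delta tool mm [ 42.6   0.4 -13.9] turn 0.0
```

Emit:
{"op": "arm_command", "data": {"motion": [0.01,0,-0.005,0,0.01,0,-0.004,0,0.005,0,0,0,0,0,0,0]}}

```text
time: 8.5
tcp_pos: [0.5885, 0.0225, 0.155]
eef_rot: [-0.592, 0.385, 0.602, 0.372]
ft_force: [-0.9, -0.4, -0.8]
gripper_width: 0.0123
```

```bash
cat >> h.py <<'E'
def tip(t,L=.0642):
    o=status.get_obs(); M=R.from_quat(o['eef_rot']).as_matrix(); p=o['tcp_pos']+M[:,0]*L
    print('TIP',np.round(p*1e3,1),'err world mm',np.round((np.array(t)-p)*1e3,1)); delta(o['tcp_pos']+np.array(t)-p)
E
python3 - <<'E'
from h import *
tip([.5901,.0172,.06])
d=snap('wrist','w5')
E
```

```text
TIP [587.   22.   90.8] err world mm [  3.1  -4.8 -30.8]
t 8.5 tcp [0.5885 0.0225 0.155 ] toolx [-0.022 -0.008 -1.   ] yaw 115.2 F [-0.9 -0.4 -0.8] w 0.0123
delta tool mm [30.7 -1.5 -5.7] turn None
```

View pics/w5.png

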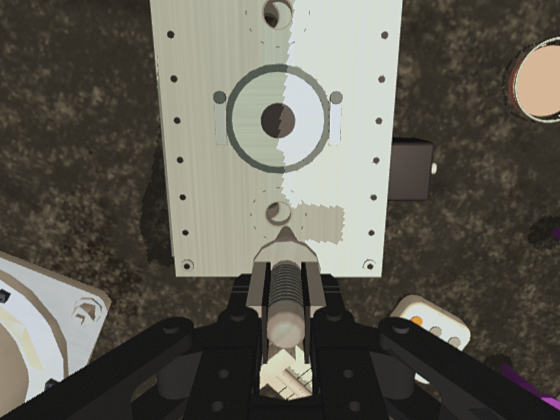

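```bash
python3 - <<'E'
from h import *
d=dict(np.load('pics/w5.npz'))
print(proj(d,[.587,.022,.0908]),proj(d,[.5901,.0172,.054]))
import cv2
a=cv2.imread('pics/w5.png'); cv2.imwrite('pics/z6.png',cv2.resize(a[190:280,230:350],None,fx=6,fy=6,interpolation=cv2.INTER_CUBIC))
E
```

```text
(np.float64(286.6137634703562), np.float64(229.4683676893737)) (np.float64(277.96261936649506), np.float64(213.237041565121))
```

View pics/z6.png

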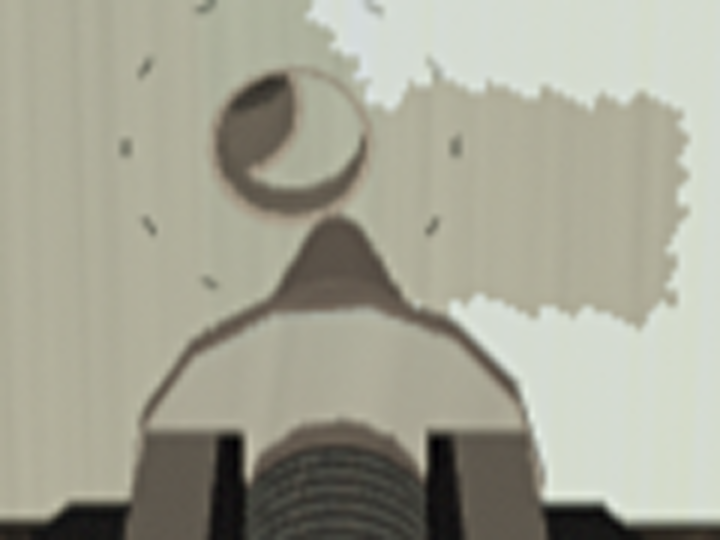

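Emit:
{"op": "arm_command", "data": {"motion": [0.008,-0.001,-0.004,0,0.008,0,-0.002,0,0.004,0,0,0,0,0,0,0]}}

```text
time: 8.95
tcp_pos: [0.592, 0.0171, 0.1336]
eef_rot: [-0.592, 0.385, 0.602, 0.372]
ft_force: [-1.3, -0.6, -1.0]
gripper_width: 0.0125
```

```bash
python3 - <<'E'
from h import *
tip([.5911,.0133,.05])
E
```

```text
TIP [590.6  16.6  69.4] err world mm [  0.5  -3.3 -19.4]
t 8.95 tcp [0.592  0.0171 0.1336] toolx [-0.022 -0.008 -1.   ] yaw 115.21 F [-1.3 -0.6 -1. ] w 0.0125
delta tool mm [19.4  0.5 -3.2] turn None
```

Emit:
{"op": "arm_command", "data": {"motion": [0.004,0.001,-0.002,0,0.004,0,-0.001,0,0.004,0,0,0,0.002,0,0,0,0,0,0,0]}}

```text
time: 9.45
tcp_pos: [0.5922, 0.0137, 0.1186]
eef_rot: [-0.592, 0.385, 0.602, 0.372]
ft_force: [0.8, 0.2, -1.3]
gripper_width: 0.0124
```

```bash
python3 - <<'E'
from h import *
tip([.5911,.0133,.042])
E
```

```text
TIP [590.9  13.2  54.4] err world mm [  0.2   0.1 -12.4]
t 9.45 tcp [0.5922 0.0137 0.1186] toolx [-0.021 -0.008 -1.   ] yaw 115.22 F [ 0.8  0.2 -1.3] w 0.0124
delta tool mm [12.4 -0.5 -0. ] turn None
```

Tip at the mouth, aimed; lower slowly and watch force.

Emit:
{"op": "arm_command", "data": {"motion": [0.004,0,0,0,0.003,0,0,0,0.003,0,0,0,0,0,0,0]}}

```text
time: 9.85
tcp_pos: [0.5922, 0.0142, 0.108]
eef_rot: [-0.592, 0.385, 0.602, 0.373]
ft_force: [-0.5, 0.1, -1.2]
gripper_width: 0.0125
```

```bash
python3 - <<'E'
from h import *
tip([.5911,.0133,.036])
E
```

```text
TIP [590.9  13.7  43.9] err world mm [ 0.2 -0.4 -7.9]
t 9.85 tcp [0.5922 0.0142 0.108 ] toolx [-0.021 -0.007 -1.   ] yaw 115.24 F [-0.5  0.1 -1.2] w 0.0125
delta tool mm [ 7.9 -0.2 -0.5] turn None
```

Emit:
{"op": "arm_command", "data": {"motion": [0.002,0,-0.001,0,0.002,0,0,0,0.002,0,0,0,0,0,0,0]}}

```text
time: 10.25
tcp_pos: [0.5925, 0.0149, 0.1019]
eef_rot: [-0.592, 0.384, 0.602, 0.373]
ft_force: [-0.3, 1.6, -1.3]
gripper_width: 0.0122
```

```bash
python3 - <<'E'
from h import *
tip([.5915,.012,.034])
E
```

```text
TIP [591.2  14.5  37.7] err world mm [ 0.3 -2.5 -3.7]
t 10.25 tcp [0.5925 0.0149 0.1019] toolx [-0.021 -0.006 -1.   ] yaw 115.31 F [-0.3  1.6 -1.3] w 0.0122
delta tool mm [ 3.7  0.7 -2.4] turn None
```

Emit:
{"op": "arm_command", "data": {"motion": [0.002,0,-0.001,0,0.002,0,-0.001,0,0.002,0,0,0,0,0,0,0]}}

```text
time: 10.65
tcp_pos: [0.5931, 0.0143, 0.0956]
eef_rot: [-0.592, 0.383, 0.603, 0.373]
ft_force: [0.2, 2.6, -0.9]
gripper_width: 0.012
```

```bash
python3 - <<'E'
from h import *
tip([.592,.010,.025])
E
```

```text
TIP [591.8  14.   31.4] err world mm [ 0.2 -4.  -6.4]
t 10.65 tcp [0.5931 0.0143 0.0956] toolx [-0.021 -0.004 -1.   ] yaw 115.36 F [ 0.2  2.6 -0.9] w 0.012
delta tool mm [ 6.4  1.3 -3.7] turn None
```

Emit:
{"op": "arm_command", "data": {"motion": [0.001,0,-0.002,0,0.001,0,-0.002,0,0.001,0,-0.001,0,0,0,0,0]}}

```text
time: 11.05
tcp_pos: [0.5952, 0.0097, 0.0923]
eef_rot: [-0.592, 0.383, 0.603, 0.373]
ft_force: [-1.2, 2.9, -0.4]
gripper_width: 0.0125
```

```bash
python3 - <<'E'
from h import *
tip([.592,.009,.020])
E
```

```text
TIP [593.8   9.5  28.1] err world mm [-1.8 -0.5 -8.1]
t 11.05 tcp [0.5952 0.0097 0.0923] toolx [-0.021 -0.004 -1.   ] yaw 115.37 F [-1.2  2.9 -0.4] w 0.0125
delta tool mm [8.2 1.7 0.3] turn None
```

Emit:
{"op": "arm_command", "data": {"motion": [0.003,0.001,0,0,0.003,0,0,0,0.003,0,0,0,0,0,0,0]}}

```text
time: 11.45
tcp_pos: [0.5948, 0.0094, 0.0828]
eef_rot: [-0.592, 0.383, 0.603, 0.373]
ft_force: [-0.5, 2.0, -1.3]
gripper_width: 0.0123
```

```bash
python3 - <<'E'
from h import *
tip([.592,.009,.003])
E
```

```text
TIP [593.5   9.1  18.6] err world mm [ -1.5  -0.1 -15.6]
t 11.45 tcp [0.5948 0.0094 0.0828] toolx [-0.02  -0.004 -1.   ] yaw 115.37 F [-0.5  2.  -1.3] w 0.0123
delta tool mm [15.6  1.1  0.4] turn None
```

Emit:
{"op": "arm_command", "data": {"motion": [0.002,0,0,0,0.002,0,0,0,0.002,0,0,0,0,0,0,0]}}

```text
time: 11.85
tcp_pos: [0.5947, 0.0095, 0.076]
eef_rot: [-0.592, 0.383, 0.603, 0.373]
ft_force: [0.1, 3.4, -0.7]
gripper_width: 0.0126
```

```bash
python3 - <<'E'
from h import *
tip([.592,.009,.003])
E
```

```text
TIP [593.4   9.2  11.8] err world mm [-1.4 -0.2 -8.8]
t 11.85 tcp [0.5947 0.0095 0.076 ] toolx [-0.02  -0.004 -1.   ] yaw 115.38 F [ 0.1  3.4 -0.7] w 0.0126
delta tool mm [8.8 1.2 0.4] turn None
```

Emit:
{"op": "arm_command", "data": {"motion": [0.002,0,0,0,0.002,0,0,0,0.001,0,0,0,0,0,0,0]}}

```text
time: 12.25
tcp_pos: [0.5943, 0.0098, 0.0708]
eef_rot: [-0.592, 0.383, 0.603, 0.373]
ft_force: [-0.5, 2.0, 0.1]
gripper_width: 0.0122
```

```bash
python3 - <<'E'
from h import *
tip([.592,.009,.003])
snap('wrist','w6')
E
```

```text
TIP [593.    9.6   6.7] err world mm [-1.  -0.6 -3.7]
t 12.25 tcp [0.5943 0.0098 0.0708] toolx [-0.02  -0.003 -1.   ] yaw 115.4 F [-0.5  2.   0.1] w 0.0122
delta tool mm [ 3.7  1.1 -0.1] turn None
```

View pics/w6.png

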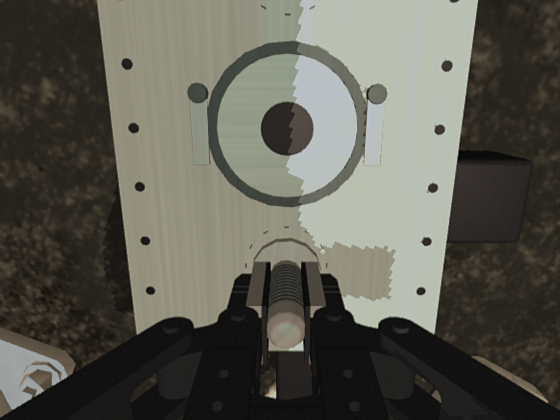

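Very low force; a few mm left. Continue gently until contact.

Emit:
{"op": "arm_command", "data": {"motion": [0.001,0,0,0,0.001,0,0,0,0.001,0,0,0,0,0,0,0]}}

```text
time: 12.7
tcp_pos: [0.5942, 0.0099, 0.0679]
eef_rot: [-0.592, 0.383, 0.603, 0.373]
ft_force: [-0.2, 3.2, 0.7]
gripper_width: 0.0126
```

Emit:
{"op": "arm_command", "data": {"motion": [0.0007,0,0,0,0,0,0,0]}}

```text
time: 12.9
tcp_pos: [0.5942, 0.0099, 0.0671]
eef_rot: [-0.592, 0.383, 0.603, 0.373]
ft_force: [-1.0, 3.2, 0.6]
gripper_width: 0.0123
```

```bash
python3 - <<'E'
from h import *
tip([.592,.009,.003])
E
```

```text
TIP [592.9   9.7   2.9] err world mm [-0.9 -0.7  0.1]
t 12.9 tcp [0.5942 0.0099 0.0671] toolx [-0.02  -0.003 -1.   ] yaw 115.4 F [-1.   3.2  0.6] w 0.0123
delta tool mm [-0.   1.2 -0.2] turn None
```

Emit:
{"op": "arm_command", "data": {"motion": [0.0007,0,0,0,0.0007,0,0,0,0,0,0,0]}}

```text
time: 13.2
tcp_pos: [0.5942, 0.0099, 0.0667]
eef_rot: [-0.592, 0.383, 0.603, 0.373]
ft_force: [-0.7, 3.0, -1.4]
gripper_width: 0.0124
```

Emit:
{"op": "arm_command", "data": {"motion": [0.001,0,0,0,0.001,0,0,0]}}

```text
time: 13.4
tcp_pos: [0.5943, 0.0099, 0.0665]
eef_rot: [-0.592, 0.383, 0.603, 0.373]
ft_force: [-5.4, 2.9, 12.1]
gripper_width: 0.0125
```

Emit:
{"op": "arm_command", "data": {"motion": [0,0,0,0,0,0,0,0,0,0,0,0], "jaw": 0.45}}

```text
time: 13.7
tcp_pos: [0.5952, 0.0069, 0.0665]
eef_rot: [-0.593, 0.384, 0.601, 0.373]
ft_force: [-0.6, -0.7, -0.0]
gripper_width: 0.0384
```

Emit:
{"op": "arm_command", "data": {"motion": [-0.01,0,0,0,-0.015,0,0,0,-0.02,0,0,0,-0.02,0,0,0,-0.01,0,0,0,0,0,0,0]}}

```text
time: 14.3
tcp_pos: [0.5976, 0.0057, 0.1479]
eef_rot: [-0.594, 0.384, 0.6, 0.373]
ft_force: [0.3, 0.6, 0.1]
gripper_width: 0.0386
```

```bash
python3 - <<'E'
from h import *
delta([.5188,.3909,.19],115)
d=snap('wrist','w7'); snap('top','t7'); snap('scene','s7')
E
```

```text
t 14.3 tcp [0.5976 0.0057 0.1479] toolx [-0.016 -0.008 -1.   ] yaw 115.21 F [0.3 0.6 0.1] w 0.0386
delta tool mm [-44.1 -92.  382. ] turn 0.2
```

View pics/w7.png

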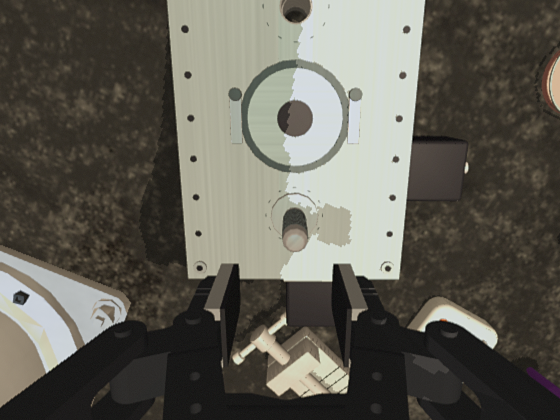

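```bash
python3 - <<'E'
import cv2,numpy as np
a=cv2.imread('pics/w7.png')
z=lambda x:cv2.resize(x,None,fx=8,fy=8,interpolation=cv2.INTER_CUBIC)
cv2.imwrite('pics/z7.png',np.hstack([z(a[0:70,272:320]),z(a[185:255,272:322])]))
b=cv2.imread('pics/s7.png'); cv2.imwrite('pics/z8.png',cv2.resize(b[190:260,230:350],None,fx=6,fy=6,interpolation=cv2.INTER_CUBIC))
E
```

```text
(no output)
```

View pics/z7.png

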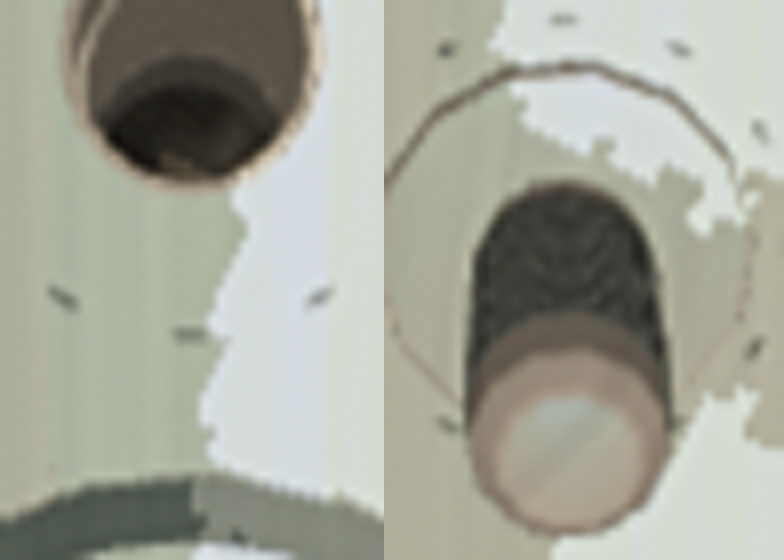

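View pics/z8.png

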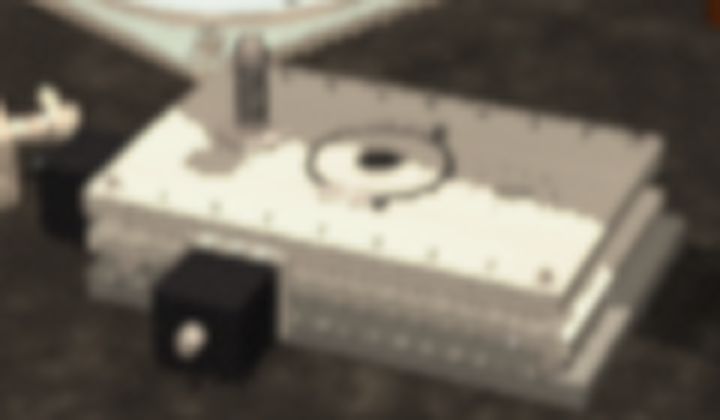

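```bash
python3 - <<'E'
from h import *
from scipy.optimize import least_squares
d=dict(np.load('pics/w7.npz'))
def fit(pts,o,z,r):
    P=np.array([ray(d,(p[0]+.5)/8-.5+o[0],(p[1]+.5)/8-.5+o[1],z)[:2] for p in pts])
    s=least_squares(lambda c:np.hypot(*(P-c).T)-r,P.mean(0)); return s.x,s.fun*1e3
H,e=fit([(66,60),(85,115),(120,160),(190,186),(270,155),(310,100),(320,60)],(272,0),.054,.0085);print('hole1',H,e)
C,e=fit([(435-384,112),(500-384,74),(590-384,67),(670-384,98),(730-384,158),(3,182),(750-384,250),(395-384,330)],(272,185),.059,.0155);print('collar',C,e)
T=ray(d,(565-384)/8+272,185+450/8,.105);print(T)
y=H-C;print(np.hypot(*y),y/np.hypot(*y))
E
```

```text
hole1 [ 0.48223368 -0.04276838] [ 0.60589156  0.12208987  0.00116328 -0.11206681 -0.07797638  0.2836358
  0.49583659]
collar [0.59384058 0.00921116] [ 0.01198069  0.09741722 -0.03709647 -0.1547902   0.00342141 -0.19187386
 -0.33165616 -0.31371707]
[0.59414299 0.00869903 0.105     ]
0.12311771812597244 [-0.90650559 -0.42219382]
```

Emit:
{"op": "arm_command", "data": {"motion": [-0.03,0,0,0,-0.005,-0.005,0.02,0,0,-0.01,0.035,0,0,-0.01,0.035,0,0,-0.01,0.035,0,0,-0.01,0.035,0,0,-0.01,0.035,0,0,-0.01,0.035,0], "jaw": 0.5}}

```text
time: 15.25
tcp_pos: [0.5533, 0.2381, 0.1689]
eef_rot: [-0.586, 0.395, 0.602, 0.371]
ft_force: [0.3, -0.1, 0.4]
gripper_width: 0.0429
```

```bash
python3 - <<'E'
from h import *
delta([.5188,.3909,.17],115)
E
```

```text
t 15.25 tcp [0.5533 0.2381 0.1689] toolx [-0.038 -0.016 -0.999] yaw 114.31 F [ 0.3 -0.1  0.4] w 0.0429
delta tool mm [ -2.2 -31.4 153.4] turn -0.7
```

Emit:
{"op": "arm_command", "data": {"motion": [0,-0.004,0.01,0,0,-0.004,0.01,0,0,-0.004,0.01,0,0,-0.004,0.01,0,0,0,0,0]}}

```text
time: 15.75
tcp_pos: [0.5472, 0.2874, 0.1641]
eef_rot: [-0.585, 0.395, 0.605, 0.368]
ft_force: [0.3, 0.1, 0.3]
gripper_width: 0.043
```

```bash
python3 - <<'E'
from h import *
delta([.5188,.3909,.17],115)
print(np.round(status.get_obs()['q'],3))
E
```

```text
t 15.75 tcp [0.5472 0.2874 0.1641] toolx [-0.045 -0.017 -0.999] yaw 114.7 F [0.3 0.1 0.3] w 0.043
delta tool mm [ -6.3 -17.2 105.9] turn -0.3
[-0.258  0.535 -0.362  1.652  0.199  1.039  1.319]
```

Emit:
{"op": "arm_command", "data": {"motion": [-0.01,0,0,0,-0.02,0,0,0,-0.02,0,0,0,-0.01,0,0,0,0,0,0,0]}}

```text
time: 16.25
tcp_pos: [0.5524, 0.2825, 0.2277]
eef_rot: [-0.584, 0.398, 0.603, 0.369]
ft_force: [0.0, -0.2, -0.0]
gripper_width: 0.0425
```

```bash
python3 - <<'E'
from h import *
delta([.5188,.3909,.17],115)
E
```

```text
t 16.25 tcp [0.5524 0.2825 0.2277] toolx [-0.044 -0.02  -0.999] yaw 114.27 F [ 0.  -0.2 -0. ] w 0.0425
delta tool mm [ 57.  -16.7 112.6] turn -0.7
```

Emit:
{"op": "arm_command", "data": {"motion": [0,0,0,8,0,0,0,8,0,0,0,8,0,0,0,0]}}

```text
time: 16.65
tcp_pos: [0.5529, 0.2791, 0.2268]
eef_rot: [-0.49, 0.52, 0.502, 0.487]
ft_force: [-0.0, 0.7, -0.8]
gripper_width: 0.0427
```

```bash
python3 - <<'E'
from h import *
delta([.5188,.3909,.17],115)
E
```

```text
t 16.65 tcp [0.5529 0.2791 0.2268] toolx [-0.045 -0.021 -0.999] yaw 89.21 F [-0.   0.7 -0.8] w 0.0427
delta tool mm [ 55.9  33.2 112.5] turn -25.8
```

Emit:
{"op": "arm_command", "data": {"motion": [0,0,0.02,0,0,0,0,0,0,0,0.02,0,0,0,0,0,0,0,0.02,0,0,0,0,0]}}

```text
time: 17.25
tcp_pos: [0.5534, 0.338, 0.2229]
eef_rot: [-0.494, 0.518, 0.505, 0.482]
ft_force: [-0.6, 1.0, 0.2]
gripper_width: 0.0427
```

```bash
python3 - <<'E'
from h import *
delta([.5188,.3909,.17],115)
E
```

```text
t 17.25 tcp [0.5534 0.338  0.2229] toolx [-0.047 -0.025 -0.999] yaw 89.89 F [-0.6  1.   0.2] w 0.0427
delta tool mm [53.2 32.2 54.1] turn -25.1
```

Emit:
{"op": "arm_command", "data": {"motion": [0,0.02,0,0,0,0.02,0,0,0,0,0,0]}}

```text
time: 17.55
tcp_pos: [0.5129, 0.3378, 0.2236]
eef_rot: [-0.494, 0.518, 0.505, 0.481]
ft_force: [-0.2, -0.6, 0.1]
gripper_width: 0.0429
```

```bash
python3 - <<'E'
from h import *
delta([.5188,.3909,.17],115)
E
```

```text
t 17.55 tcp [0.5129 0.3378 0.2236] toolx [-0.048 -0.026 -0.998] yaw 90.03 F [-0.2 -0.6  0.1] w 0.0429
delta tool mm [51.9 -8.5 54.5] turn -25.0
```

Emit:
{"op": "arm_command", "data": {"motion": [0,0,0.02,-8,0,0,0.015,-8,0.01,0,0.01,-8,0.01,0,0,-3,0,0,0,0]}}

```text
time: 18.05
tcp_pos: [0.5117, 0.381, 0.2028]
eef_rot: [-0.598, 0.38, 0.614, 0.348]
ft_force: [-0.1, -0.4, -0.7]
gripper_width: 0.0426
```

```bash
python3 - <<'E'
from h import *
delta([.5188,.3909,.15],118)
E
```

```text
t 18.05 tcp [0.5117 0.381  0.2028] toolx [-0.044 -0.027 -0.999] yaw 118.04 F [-0.1 -0.4 -0.7] w 0.0426
delta tool mm [ 52.2 -13.6   5.5] turn 0.0
```

Emit:
{"op": "arm_command", "data": {"motion": [0.01,-0.005,0.002,0,0.015,-0.005,0.002,0,0.015,0,0,0,0,0,0,0]}}

```text
time: 18.45
tcp_pos: [0.5197, 0.3874, 0.1591]
eef_rot: [-0.597, 0.382, 0.613, 0.35]
ft_force: [-0.5, -0.7, -1.1]
gripper_width: 0.0429
```

```bash
python3 - <<'E'
from h import *
delta([.518,.3905,.066],118)
d=snap('wrist','w8')
print(proj(d,[.5188,.3909,.061]),proj(d,[.5188,.3909,.093]))
E
```

```text
t 18.45 tcp [0.5197 0.3874 0.1591] toolx [-0.042 -0.028 -0.999] yaw 117.68 F [-0.5 -0.7 -1.1] w 0.0429
delta tool mm [93.  -4.5  4. ] turn -0.3
(np.float64(292.2719591668576), np.float64(220.3201791390361)) (np.float64(292.99121618660485), np.float64(234.93572541483107))
```

View pics/w8.png

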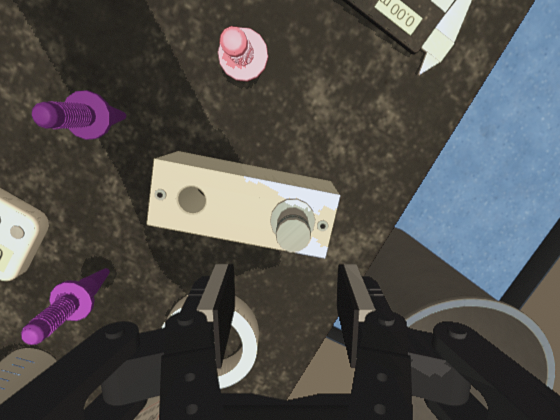

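Emit:
{"op": "arm_command", "data": {"motion": [0.01,-0.002,0.002,0,0.015,-0.001,0.001,0,0.015,0,0,0,0.01,0,0,0,0,0,0,0]}}

```text
time: 19.0
tcp_pos: [0.5193, 0.3909, 0.1061]
eef_rot: [-0.597, 0.381, 0.612, 0.35]
ft_force: [-0.9, 1.0, 0.7]
gripper_width: 0.0426
```

```bash
python3 - <<'E'
from h import *
delta([.518,.3905,.066],118)
E
```

```text
t 19.0 tcp [0.5193 0.3909 0.1061] toolx [-0.041 -0.026 -0.999] yaw 117.67 F [-0.9  1.   0.7] w 0.0426
delta tool mm [40.1 -0.6  0.4] turn -0.3
```

Emit:
{"op": "arm_command", "data": {"motion": [0.01,0,0,0,0.01,0,0,0,0.01,0,0,0,0.003,0,0,0,0,0,0,0]}}

```text
time: 19.5
tcp_pos: [0.518, 0.39, 0.0702]
eef_rot: [-0.597, 0.381, 0.612, 0.351]
ft_force: [0.5, -0.2, 0.2]
gripper_width: 0.0426
```

```bash
python3 - <<'E'
from h import *
delta([.518,.3905,.066],118)
E
```

```text
t 19.5 tcp [0.518  0.39   0.0702] toolx [-0.041 -0.026 -0.999] yaw 117.66 F [ 0.5 -0.2  0.2] w 0.0426
delta tool mm [ 4.2 -0.5  0.5] turn -0.3
```

Emit:
{"op": "arm_command", "data": {"motion": [0.003,0,0,0,0,0,0,0,0,0,0,0,0,0,0,0,0,0,0,0], "jaw": 0, "force": 60}}

```text
time: 20.0
tcp_pos: [0.5185, 0.3904, 0.068]
eef_rot: [-0.598, 0.381, 0.612, 0.351]
ft_force: [1.4, 0.1, -1.4]
gripper_width: 0.019
```

```bash
python3 - <<'E'
from h import *
delta([.518,.3905,.066],118)
snap('wrist','w9')
E
```

```text
t 20.0 tcp [0.5185 0.3904 0.068 ] toolx [-0.039 -0.025 -0.999] yaw 117.66 F [ 1.4  0.1 -1.4] w 0.019
delta tool mm [2.  0.3 0.4] turn -0.3
```

View pics/w9.png

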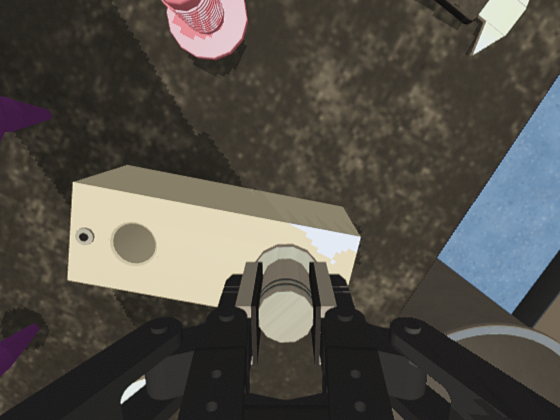

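```bash
cat >> h.py <<'E'
def pin(t):
    g=np.load('grasp.npz'); o=status.get_obs(); M=R.from_quat(o['eef_rot']).as_matrix(); p=o['tcp_pos']+M@g['f']
    print('FOOT',np.round(p*1e3,1),'axis',np.round(M@g['a'],3),'err',np.round((np.array(t)-p)*1e3,1)); delta(o['tcp_pos']+np.array(t)-p,118)
E
python3 - <<'E'
from h import *
o=status.get_obs(); M=R.from_quat(o['eef_rot']).as_matrix()
np.savez('grasp.npz',f=M.T@(np.array([.5190,.3909,.005])-o['tcp_pos']),a=M.T@np.array([0,0,1.]))
pin([.4818,-.043,.12])
E
```

```text
FOOT [519.  390.9   5. ] axis [ 0. -0.  1.] err [ -37.2 -433.9  115. ]
t 20.05 tcp [0.5185 0.3904 0.068 ] toolx [-0.039 -0.025 -0.999] yaw 117.66 F [-0.4 -0.3  0.6] w 0.0193
delta tool mm [-102.4  239.4 -367.5] turn -0.3
```

Emit:
{"op": "arm_command", "data": {"motion": [-0.01,0,0,0,-0.015,0,0,0,-0.02,0,0,0,-0.02,0,0,0,-0.02,0,0,0,-0.02,0,0,0,-0.01,0,0,0,0,0,0,0]}}

```text
time: 20.85
tcp_pos: [0.5241, 0.3947, 0.1958]
eef_rot: [-0.598, 0.379, 0.612, 0.353]
ft_force: [-0.5, 0.5, -0.6]
gripper_width: 0.0189
```

```bash
python3 - <<'E'
from h import *
pin([.4818,-.043,.12])
E
```

```text
FOOT [524.9 395.4 132.7] axis [-0.004 -0.004  1.   ] err [ -43.1 -438.4  -12.7]
t 20.85 tcp [0.5241 0.3947 0.1958] toolx [-0.035 -0.022 -0.999] yaw 117.69 F [-0.5  0.5 -0.6] w 0.0189
delta tool mm [  23.8  241.1 -368.2] turn -0.3
```

Emit:
{"op": "arm_command", "data": {"motion": [-0.002,0.01,-0.015,0,-0.002,0.018,-0.028,0,-0.002,0.018,-0.028,0,-0.002,0.018,-0.028,0,-0.002,0.018,-0.028,0,-0.002,0.018,-0.028,0,-0.001,0.01,-0.015,0,0,0,0,0]}}

```text
time: 21.65
tcp_pos: [0.4989, 0.176, 0.2079]
eef_rot: [-0.596, 0.384, 0.613, 0.349]
ft_force: [0.0, 0.5, -0.5]
gripper_width: 0.0191
```

```bash
python3 - <<'E'
from h import *
pin([.4818,-.043,.12])
E
```

```text
FOOT [498.9 176.2 144.8] axis [0.008 0.004 1.   ] err [ -17.1 -219.2  -24.8]
t 21.65 tcp [0.4989 0.176  0.2079] toolx [-0.047 -0.03  -0.998] yaw 117.53 F [ 0.   0.5 -0.5] w 0.0191
delta tool mm [  32.1  114.9 -186.4] turn -0.5
```

Emit:
{"op": "arm_command", "data": {"motion": [0,0.01,-0.015,0,0,0.017,-0.028,0,0,0.017,-0.028,0,0,0.017,-0.028,0,0,0.017,-0.028,0,0,0.01,-0.015,0,0,0,0,0]}}

```text
time: 22.35
tcp_pos: [0.4816, 0.0056, 0.2091]
eef_rot: [-0.594, 0.384, 0.616, 0.347]
ft_force: [0.2, -0.4, -0.4]
gripper_width: 0.0193
```

```bash
python3 - <<'E'
from h import *
pin([.4818,-.043,.09])
E
```

```text
FOOT [481.2   5.9 146.1] axis [0.015 0.003 1.   ] err [  0.6 -48.9 -56.1]
t 22.35 tcp [0.4816 0.0056 0.2091] toolx [-0.054 -0.028 -0.998] yaw 117.73 F [ 0.2 -0.4 -0.4] w 0.0193
delta tool mm [ 57.3  18.7 -43.6] turn -0.3
```

Emit:
{"op": "arm_command", "data": {"motion": [0.005,0.006,-0.012,0,0.01,0.006,-0.014,0,0.01,0.002,-0.006,0,0.005,0,0,0,0,0,0,0]}}

```text
time: 22.85
tcp_pos: [0.4817, -0.0294, 0.1756]
eef_rot: [-0.593, 0.382, 0.618, 0.346]
ft_force: [0.2, 0.6, -0.6]
gripper_width: 0.0189
```

```bash
python3 - <<'E'
from h import *
pin([.4818,-.043,.065])
snap('wrist','w10')
E
```

```text
FOOT [481.2 -28.9 112.6] axis [0.017 0.001 1.   ] err [  0.6 -14.1 -47.6]
t 22.85 tcp [ 0.4817 -0.0294  0.1756] toolx [-0.057 -0.026 -0.998] yaw 117.97 F [ 0.2  0.6 -0.6] w 0.0189
delta tool mm [ 47.9   3.1 -12.9] turn -0.0
```

View pics/w10.png

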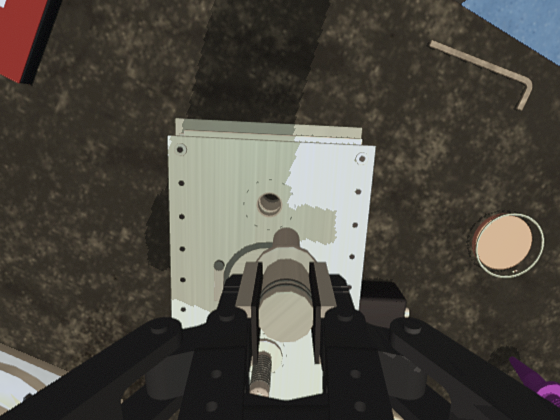

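Emit:
{"op": "arm_command", "data": {"motion": [0.008,0.001,-0.006,0,0.01,0.001,-0.004,0,0.006,0,0,0,0,0,0,0]}}

```text
time: 23.3
tcp_pos: [0.4842, -0.039, 0.1502]
eef_rot: [-0.594, 0.381, 0.618, 0.345]
ft_force: [-0.5, 1.0, -1.2]
gripper_width: 0.0194
```

```bash
python3 - <<'E'
from h import *
pin([.4818,-.043,.065])
d=snap('wrist','w11')
g=np.load('grasp.npz'); o=status.get_obs(); M=R.from_quat(o['eef_rot']).as_matrix(); p=o['tcp_pos']+M@g['f']
print(proj(d,p),proj(d,[.4818,-.043,.054]))
a=cv2.imread('pics/w11.png'); cv2.imwrite('pics/z11.png',cv2.resize(a[180:290,220:350],None,fx=5.4,fy=5.4,interpolation=cv2.INTER_CUBIC))
E
```

```text
FOOT [483.7 -38.5  87.2] axis [0.016 0.    1.   ] err [ -1.9  -4.5 -22.2]
t 23.3 tcp [ 0.4842 -0.039   0.1502] toolx [-0.055 -0.026 -0.998] yaw 118.13 F [-0.5  1.  -1.2] w 0.0194
delta tool mm [22.4  2.4 -3.1] turn 0.1
(np.float64(287.20641113994463), np.float64(236.59132731035734)) (np.float64(282.3713241176998), np.float64(215.67792082871435))
```

View pics/z11.png

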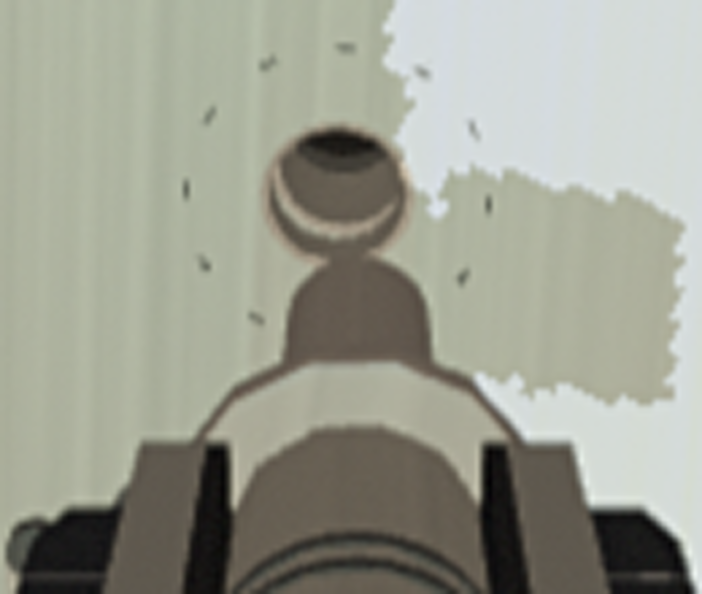

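Emit:
{"op": "arm_command", "data": {"motion": [0.005,0.002,-0.002,0,0.006,0.001,-0.001,0,0.003,0,0,0,0,0,0,0]}}

```text
time: 23.75
tcp_pos: [0.4827, -0.0436, 0.1361]
eef_rot: [-0.595, 0.381, 0.618, 0.346]
ft_force: [0.0, 0.1, -2.3]
gripper_width: 0.0189
```

```bash
python3 - <<'E'
from h import *
pin([.4816,-.043,.055])
d=snap('wrist','w12')
a=cv2.imread('pics/w12.png'); cv2.imwrite('pics/z12.png',cv2.resize(a[180:290,220:350],None,fx=5.4,fy=5.4,interpolation=cv2.INTER_CUBIC))
E
```

```text
FOOT [482.3 -43.1  73.1] axis [0.015 0.    1.   ] err [ -0.7   0.1 -18.1]
t 23.75 tcp [ 0.4827 -0.0436  0.1361] toolx [-0.054 -0.026 -0.998] yaw 118.15 F [ 0.   0.1 -2.3] w 0.0189
delta tool mm [18.1 -0.5  0.3] turn 0.1
```

View pics/z12.png

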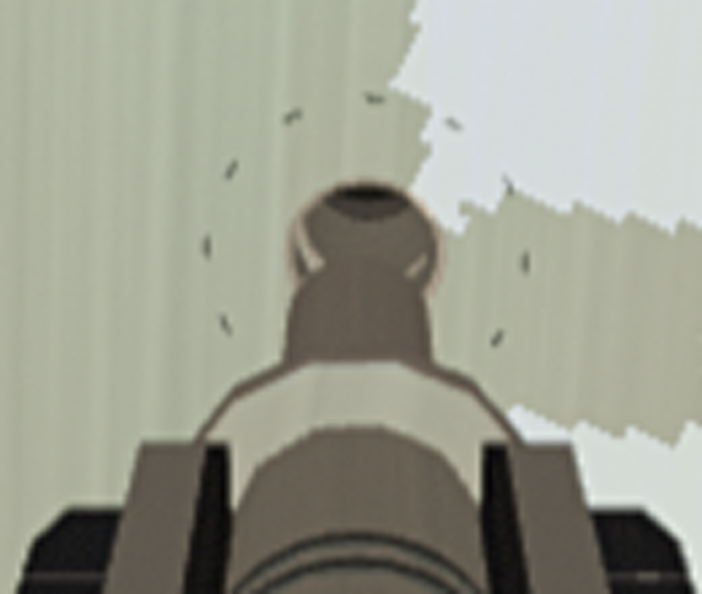

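Emit:
{"op": "arm_command", "data": {"motion": [0.004,0,0.0007,0,0.004,0,0,0,0.003,0,0,0,0.001,0,0,0,0,0,0,0]}}

```text
time: 24.3
tcp_pos: [0.4821, -0.043, 0.1236]
eef_rot: [-0.595, 0.381, 0.618, 0.346]
ft_force: [0.4, -0.2, -0.9]
gripper_width: 0.0193
```

```bash
python3 - <<'E'
from h import *
pin([.4816,-.043,.055])
d=snap('wrist','w13')
a=cv2.imread('pics/w13.png'); cv2.imwrite('pics/z13.png',cv2.resize(a[180:290,220:350],None,fx=5.4,fy=5.4,interpolation=cv2.INTER_CUBIC))
E
```

```text
FOOT [481.8 -42.5  60.6] axis [0.014 0.    1.   ] err [-0.2 -0.5 -5.6]
t 24.3 tcp [ 0.4821 -0.043   0.1236] toolx [-0.053 -0.026 -0.998] yaw 118.17 F [ 0.4 -0.2 -0.9] w 0.0193
delta tool mm [ 5.6  0.1 -0.4] turn 0.2
```

View pics/z13.png

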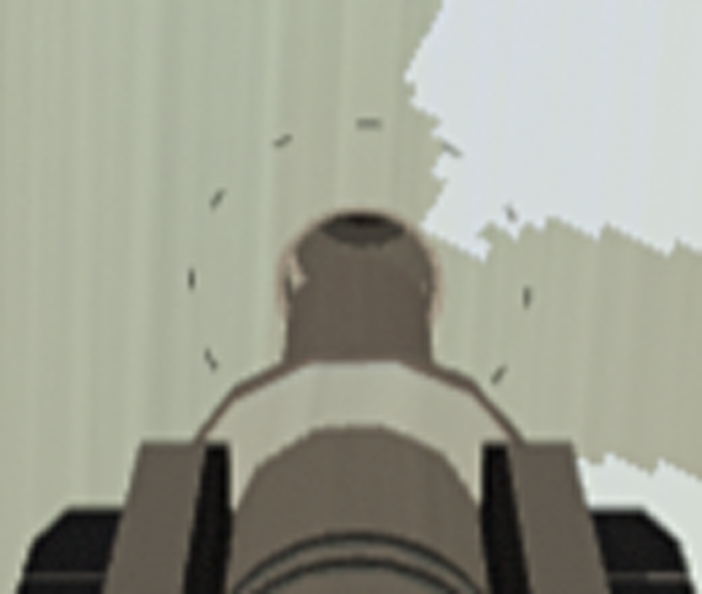

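Emit:
{"op": "arm_command", "data": {"motion": [0.003,0.0005,0,0,0.003,0,0,0,0.002,0,0,0,0,0,0,0]}}

```text
time: 24.75
tcp_pos: [0.4814, -0.0435, 0.1152]
eef_rot: [-0.595, 0.381, 0.617, 0.346]
ft_force: [-0.5, 0.4, -1.1]
gripper_width: 0.019
```

```bash
python3 - <<'E'
from h import *
pin([.4816,-.043,.040])
d=snap('wrist','w14')
a=cv2.imread('pics/w14.png'); cv2.imwrite('pics/z14.png',cv2.resize(a[180:290,220:350],None,fx=5.4,fy=5.4,interpolation=cv2.INTER_CUBIC))
E
```

```text
FOOT [481.1 -43.   52.2] axis [0.013 0.    1.   ] err [  0.5  -0.  -12.2]
t 24.75 tcp [ 0.4814 -0.0435  0.1152] toolx [-0.052 -0.026 -0.998] yaw 118.17 F [-0.5  0.4 -1.1] w 0.019
delta tool mm [12.2 -1.1 -0.3] turn 0.2
```

View pics/z14.png

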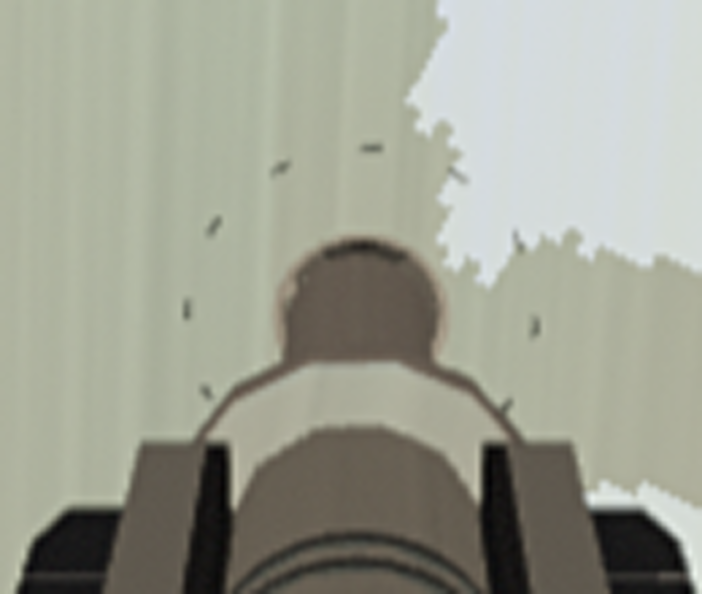

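Emit:
{"op": "arm_command", "data": {"motion": [0.003,-0.0005,0,0,0.003,0,0,0,0.002,0,0,0,0,0,0,0]}}

```text
time: 25.2
tcp_pos: [0.4814, -0.0435, 0.1067]
eef_rot: [-0.595, 0.381, 0.617, 0.346]
ft_force: [-1.0, 0.8, -1.4]
gripper_width: 0.0192
```

```bash
python3 - <<'E'
from h import *
pin([.4816,-.043,.035])
E
```

```text
FOOT [481.1 -43.   43.6] axis [0.013 0.    1.   ] err [ 0.5 -0.  -8.6]
t 25.2 tcp [ 0.4814 -0.0435  0.1067] toolx [-0.052 -0.026 -0.998] yaw 118.17 F [-1.   0.8 -1.4] w 0.0192
delta tool mm [ 8.6 -0.9 -0.3] turn 0.2
```

In the plate hole; now the boss mouth at 40.

Emit:
{"op": "arm_command", "data": {"motion": [0.002,-0.0005,0,0,0.002,0,0,0,0.001,0,0,0,0,0,0,0]}}

```text
time: 25.6
tcp_pos: [0.4816, -0.0433, 0.1012]
eef_rot: [-0.595, 0.381, 0.618, 0.346]
ft_force: [0.4, 0.2, -1.1]
gripper_width: 0.0191
```

```bash
python3 - <<'E'
from h import *
pin([.4816,-.043,.035])
E
```

```text
FOOT [481.3 -42.8  38.2] axis [0.013 0.    1.   ] err [ 0.3 -0.2 -3.2]
t 25.6 tcp [ 0.4816 -0.0433  0.1012] toolx [-0.052 -0.026 -0.998] yaw 118.17 F [ 0.4  0.2 -1.1] w 0.0191
delta tool mm [ 3.1 -0.3 -0.3] turn 0.2
```

Emit:
{"op": "arm_command", "data": {"motion": [0.002,0,0,0,0.002,0,0,0,0.002,-0.0005,0,0,0,0,0,0]}}

```text
time: 26.0
tcp_pos: [0.4809, -0.0431, 0.0947]
eef_rot: [-0.595, 0.381, 0.618, 0.345]
ft_force: [0.1, 0.4, -1.0]
gripper_width: 0.0192
```

```bash
python3 - <<'E'
from h import *
pin([.4816,-.043,.025])
E
```

```text
FOOT [480.5 -42.6  31.7] axis [0.015 0.    1.   ] err [ 1.1 -0.4 -6.7]
t 26.0 tcp [ 0.4809 -0.0431  0.0947] toolx [-0.054 -0.026 -0.998] yaw 118.17 F [ 0.1  0.4 -1. ] w 0.0192
delta tool mm [ 6.6 -1.1 -0.9] turn 0.2
```

Emit:
{"op": "arm_command", "data": {"motion": [0.003,-0.001,0,0,0.003,-0.0005,0,0,0.003,0,0,0,0,0,0,0]}}

```text
time: 26.4
tcp_pos: [0.481, -0.0429, 0.0844]
eef_rot: [-0.594, 0.381, 0.618, 0.345]
ft_force: [-0.5, 0.8, -1.0]
gripper_width: 0.0196
```

```bash
python3 - <<'E'
from h import *
pin([.4816,-.043,.003])
E
```

```text
FOOT [480.4 -42.4  21.4] axis [0.017 0.001 1.   ] err [  1.2  -0.6 -18.4]
t 26.4 tcp [ 0.481  -0.0429  0.0844] toolx [-0.056 -0.026 -0.998] yaw 118.16 F [-0.5  0.8 -1. ] w 0.0196
delta tool mm [18.3 -1.9 -1.1] turn 0.2
```

Emit:
{"op": "arm_command", "data": {"motion": [0.003,-0.001,0,0,0.003,-0.0005,0,0,0.003,0,0,0,0.001,0,0,0,0,0,0,0]}}

```text
time: 26.9
tcp_pos: [0.481, -0.0428, 0.0731]
eef_rot: [-0.594, 0.382, 0.619, 0.345]
ft_force: [-1.8, -0.7, -0.1]
gripper_width: 0.0193
```

```bash
python3 - <<'E'
from h import *
pin([.4816,-.043,.003])
E
```

```text
FOOT [480.3 -42.3  10.1] axis [0.018 0.001 1.   ] err [ 1.3 -0.7 -7.1]
t 26.9 tcp [ 0.481  -0.0428  0.0731] toolx [-0.057 -0.027 -0.998] yaw 118.14 F [-1.8 -0.7 -0.1] w 0.0193
delta tool mm [ 7.  -1.3 -1.2] turn 0.1
```

Emit:
{"op": "arm_command", "data": {"motion": [0.002,-0.0005,0,0,0.002,0,0,0,0.001,0,0,0,0,0,0,0]}}

```text
time: 27.3
tcp_pos: [0.4809, -0.0428, 0.0677]
eef_rot: [-0.594, 0.382, 0.619, 0.345]
ft_force: [-2.6, -1.1, 0.3]
gripper_width: 0.0191
```

Emit:
{"op": "arm_command", "data": {"motion": [0.001,0,0,0,0,0,0,0]}}

```text
time: 27.5
tcp_pos: [0.4809, -0.0428, 0.0666]
eef_rot: [-0.594, 0.382, 0.619, 0.345]
ft_force: [-1.3, -0.6, -1.3]
gripper_width: 0.0189
```

Expected home at TCP z ≈ 0.066.

Emit:
{"op": "arm_command", "data": {"motion": [0.0008,0,0,0,0.0008,0,0,0]}}

```text
time: 27.7
tcp_pos: [0.4808, -0.0428, 0.0652]
eef_rot: [-0.594, 0.382, 0.619, 0.345]
ft_force: [-4.5, -0.3, 9.3]
gripper_width: 0.019
```

Emit:
{"op": "arm_command", "data": {"motion": [0.001,0,0,0,0.001,0,0,0]}}

```text
time: 27.9
tcp_pos: [0.4808, -0.0429, 0.0651]
eef_rot: [-0.594, 0.382, 0.619, 0.344]
ft_force: [-6.4, -0.1, 13.2]
gripper_width: 0.0191
```

Collar is on the plate (13 N). Release and lift clear.

Emit:
{"op": "arm_command", "data": {"motion": [0,0,0,0,0,0,0,0,0,0,0,0], "jaw": 0.55}}

```text
time: 28.2
tcp_pos: [0.484, -0.0424, 0.0663]
eef_rot: [-0.596, 0.381, 0.617, 0.345]
ft_force: [-0.0, -0.2, 0.6]
gripper_width: 0.0475
```

```bash
python3 - <<'E'
from h import *
delta([.4815,-.043,.066],118)
d=snap('wrist','w15')
E
```

```text
t 28.2 tcp [ 0.484  -0.0424  0.0663] toolx [-0.052 -0.027 -0.998] yaw 118.16 F [-0.  -0.2  0.6] w 0.0475
delta tool mm [0.5 2.4 0.6] turn 0.2
```

View pics/w15.png

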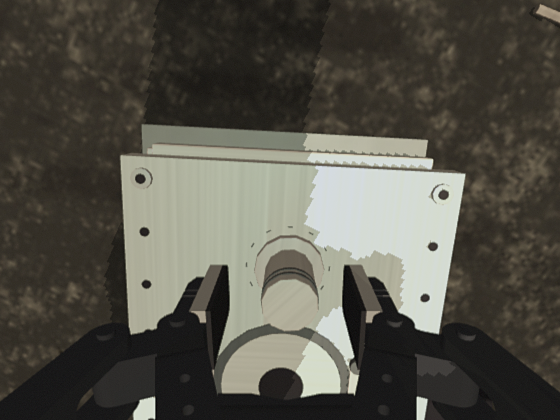

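Emit:
{"op": "arm_command", "data": {"motion": [-0.01,-0.001,0,0,-0.015,-0.001,0,0,-0.02,-0.001,0,0,-0.02,0,0,0,-0.02,0,0,0,-0.02,0,0,0,-0.01,0,0,0,0,0,0,0]}}

```text
time: 29.05
tcp_pos: [0.4946, -0.0367, 0.1887]
eef_rot: [-0.597, 0.38, 0.617, 0.346]
ft_force: [0.1, 0.6, 0.0]
gripper_width: 0.047
```

Emit:
{"op": "arm_command", "data": {"motion": [0,-0.02,0.02,0,0,-0.025,0.02,0,0,-0.025,0.02,0,0,-0.01,0.01,0,0,0,0,0]}}

```text
time: 29.55
tcp_pos: [0.5312, 0.0634, 0.1811]
eef_rot: [-0.595, 0.382, 0.617, 0.346]
ft_force: [-0.7, -0.2, 0.3]
gripper_width: 0.047
```

```bash
python3 - <<'E'
from h import *
delta([.4815,-.043,.066],118)
d=snap('wrist','w16');snap('scene','s16');snap('top','t16')
g=lambda f,s:cv2.imread('pics/%s.png'%f)[s]
b=cv2.resize(g('s16',np.s_[180:260,230:350]),None,fx=6,fy=6,interpolation=cv2.INTER_CUBIC); cv2.imwrite('pics/z16.png',b)
E
```

```text
t 29.55 tcp [0.5312 0.0634 0.1811] toolx [-0.052 -0.027 -0.998] yaw 117.96 F [-0.7 -0.2  0.3] w 0.047
delta tool mm [120.4  86.8 -70.7] turn -0.0
```

View pics/w16.png

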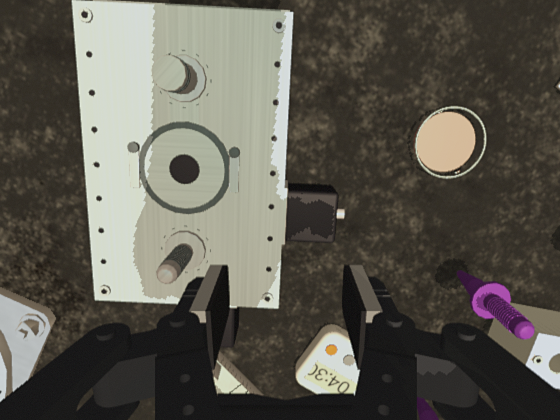

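View pics/z16.png

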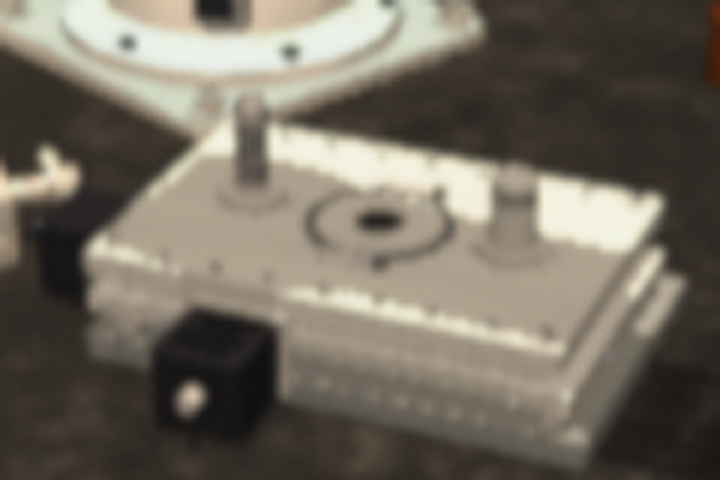

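View pics/t16.png

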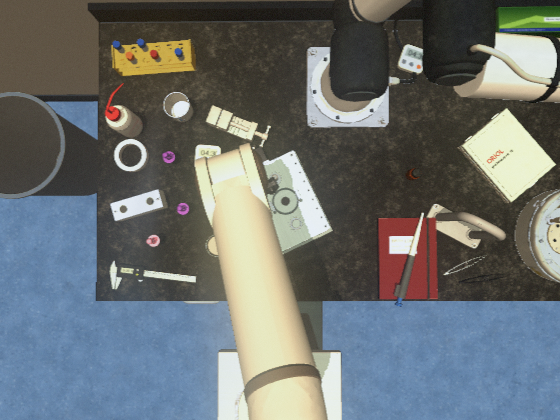

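```bash
python3 - <<'E'
from h import *
w=dict(np.load('pics/w16.npz'));s=dict(np.load('pics/s16.npz'))
for n,c,z in (('pin',(.4815,-.043),.091),('drift',(.5938,.0092),.105)):
    print(n,'w top',proj(w,[*c,z]),'collar top',proj(w,[*c,.059]),'scene top',proj(s,[*c,z]),'collar',proj(s,[*c,.059]))
a=cv2.imread('pics/w16.png');cv2.imwrite('pics/z17.png',cv2.resize(a[40:300,130:230],None,fx=2.3*2,fy=2.3,interpolation=cv2.INTER_CUBIC))
E
```

```text
pin w top (np.float64(167.67709353457417), np.float64(72.04380131027426)) collar top (np.float64(181.99336732259783), np.float64(77.74923011995895)) scene top (np.float64(315.23993328731416), np.float64(208.20485732679492)) collar (np.float64(314.7872136002192), np.float64(219.22986374022136))
drift w top (np.float64(165.27791275727634), np.float64(274.9820578581809)) collar top (np.float64(184.11066211243173), np.float64(250.44495367589826)) scene top (np.float64(271.20217019543145), np.float64(195.0528994873691)) collar (np.float64(271.44557887169725), np.float64(210.52496404126208))
```

View pics/z17.png

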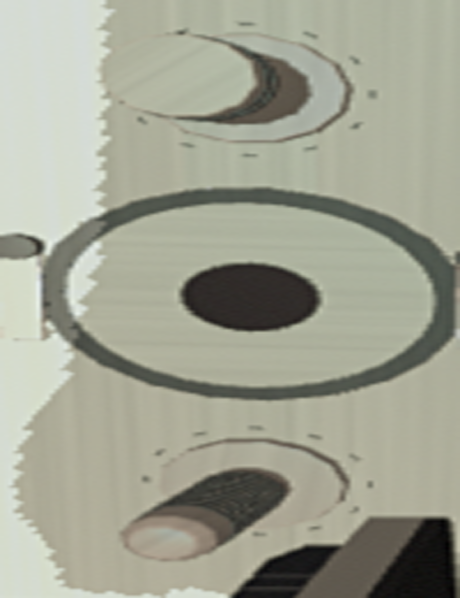

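```bash
python3 -c "
from h import *
o=status.get_obs();print(o['time'],o['ft_force'],np.abs(o['qvel']).max())
print(manip.sign_off())"
```

```text
29.7 [-0.20165441 -0.48157021 -0.36253416] 0.012916663308279367
the job is handed in; nothing more can be done
None
```

The stage is locked: the drift is home in hole_2, the lock pin is home in hole_1, and both are released. I handed the job in at 29.7 s with the arm clear of everything.

- **Drift:** I felt the tip into the boss about 4 mm to one side of the hole's axis. I then eased the plate roughly 8 mm into line and pushed the drift down until the collar touched. Side forces on the way were about 3 N. The highest reading I took was 12 N, at the collar.
- **Pin:** It went through the plate and boss with about 3 N or less. The collar touched down at the expected height, and the highest reading was 13 N.
- **Last checks:** In the final wrist and scene pictures, both collars look flat on the plate. Pin top and drift top are within about 2 px of where fully seated parts should appear. In the final top view, the look-alikes appear where they were. The dish, also clear in the wrist view, is partly hidden by the arm there, as is the timer.
- **Disagreed:** The tool's tilt crept to about 3.4° over the run, and I had no command to correct it. The drift was set down with the tool tilted about 1°, and the pin leaned by an estimated 1° in the grip. In the final pictures neither looks tilted.
- **Not fully checked:** I read the force only at the end of each move call, so any brief peak in between would not show.

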